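# Pack and clamp the insulator plates in the clip-top spares case

### The arm

A 6-joint arm with a two-finger parallel gripper is mounted at the origin on the work surface. World frame = base frame: x ahead of the robot, y to its left, z up, the work surface at z = 0. Lengths are in m, angles in degrees, forces in N, time in s.
With the tool pointing down it reaches from about 0.4 to 0.825 m from the base axis. Payload 7 kg.
Tool frame: the origin (TCP) lies on the centre line of the jaws, within the pads' length; the fingertips stand 22 mm ahead of it and the grasp point (between the pads) lies 3 mm ahead of it; z points along the fingers, y is the line along which they close (so a half turn about z gives the same grasp; the last joint's range is limited). The gripper opens to 88 mm and grips with 3 to 60 N. Pads are 19 mm wide; open, the fingers measure 130 mm over their backs; the gripper's body (78 mm by 193 mm) begins 47 mm behind the grasp point.
Start: joints at [-47.607, 20.546, 0.682, 0, -70.136, -16.507], TCP at [0.295, -0.607, 0.249] pointing down, gripper open.
Joint ranges: [-176.03, 176.03], [-82.01, 121.73], [-58.28, 71.71], [-173.87, 95.51], [-174.79, -0.11], [-173.66, 173.66]. Speed limits (degrees/s): [136.94, 136.94, 172.46, 180, 180, 180].

### API

Orientations are given as [roll, pitch, yaw] about the fixed x, y, z axes, in that order (R = Rz(yaw) Ry(pitch) Rx(roll)).
In Python, from plant import get_state, cams, r gives the robot as it stands.
- The arm moves only by the tool apply_moves, never from a script. Its argument "targets" is a list of rows, each an object with "dp": the shift along the world's x, y, z in m, a list of three; "yaw": the turn about the world's z in degrees. In form: [{"dp": [x, y, z], "yaw": yaw}, ...]. A call has 1 to 20 rows; each row is the pose to reach, as a shift and turn from the pose commanded when the call began; what a row does not reach only later rows make up. A row lasts 1/12 s, in which the tool goes at most 41.7 mm and 7.16 degrees, less where a joint would pass 70% of its speed; a pose out of reach is approached as far as the arm can. A call with a gripper value outside its range is refused whole. "grip" is the gripper command: -1 is fully open, 1 is shut, values between are in proportion, set as the call begins (left out, the last holds). The fingers move at their own pace and stop on an object; "squeeze" is the grip in N (left out, the last holds). Time passes only in rows, so rows that repeat a pose let the fingers close. It gives the time, the measured TCP pose, the force, the opening and the grip force at its end, in the units of the state.
- get_state(): the state, without advancing time (a new reading comes with each control period).
- cams.capture(name): name is "scene" or "side" or "wrist"; returns a dict with "image" (420x560x3 uint8, red, green, blue), "range_z" (420x560 float32, m along the optical axis (not along the pixel's ray), 0 where there is no reading), "fx", "fy", "cx", "cy" (pixels), "k1" (the pictures are not rectified: a ray, as slopes to the right and down, at radius r is drawn at 1 + k1 r^2 times it, then the intrinsics apply), "R" (3x3) and "t" (3): a world point X has camera coordinates R X + t; the wrist camera has in their place "T_tool_cam" (4x4, takes a point from camera to tool coordinates, whose origin is the TCP and whose axes are the flange's). Camera axes: x right, y down, z forward; pixel columns grow to the right and rows downward; lengths in m; the calibration is good to about 2 mm. A picture is of the moment at which its call begins: read the wrist's pose just before it.
- r.close_job(): hands the job in; it is judged then, once.
The state is a dict: "time_s": time; "joints": joint angles; "qd": joint speeds; "joint_torque": joint torques, N m; "tcp_pos": TCP position; "eef_rot": TCP orientation; "contact_force": force on the tool from outside, world axes, zero at the start; "moment": the same for the moment, N m; "gripper_width": finger opening in m; "gripper_force": force on a finger pad.
Only numpy, scipy, OpenCV 4.12 (cv2) and the standard library are available. Lean on these libraries where they do the work, as an engineer would, in place of code of your own. Each camera call takes 0.05 s, during which the arm holds its last target. There are 200 camera calls.

### The job

Pack all the loose brown insulator plates from the bench into the clip-top case: pile them centred and lengthwise on its sprung platen between the four guide posts, longest at the bottom and each next one shorter, and after laying each plate press it down from above so that the platen clearly gives and you feel it lie flat, before any shorter plate comes near the case. Then swing the hood shut, and after that swing the wire bail up over centre until it snaps down on top of the hood; leave the other things on the bench where they are.

Things in the scene. Friction and masses are not known exactly. Their poses are not given: they have to be found in the camera images.
- plate_a_mid (a point): centre (half-way up) of the 144 mm insulator plate: a flat dark brown phenolic rectangle 144 mm long, 50 mm wide, 10 mm thick, about 101 g, with a dark port and two bolt holes marked on it. Its x axis runs along the length, y across the 50 mm width, z through the thickness (up as it lies). Up to five such plates of one width, 144, 126, 108, 90 and 72 mm long; those absent in a run are given as None for the whole run.
- plate_b_mid (a point): centre (half-way up) of the 126 mm insulator plate: a flat dark brown phenolic rectangle 126 mm long, 50 mm wide, 10 mm thick, about 88 g, with a dark port and two bolt holes marked on it. Its x axis runs along the length, y across the 50 mm width, z through the thickness (up as it lies). Up to five such plates of one width, 144, 126, 108, 90 and 72 mm long; those absent in a run are given as None for the whole run.
- plate_c_mid (a point): centre (half-way up) of the 108 mm insulator plate: a flat dark brown phenolic rectangle 108 mm long, 50 mm wide, 10 mm thick, about 76 g, with a dark port and two bolt holes marked on it. Its x axis runs along the length, y across the 50 mm width, z through the thickness (up as it lies). Up to five such plates of one width, 144, 126, 108, 90 and 72 mm long; those absent in a run are given as None for the whole run.
- plate_d_mid (a point): centre (half-way up) of the 90 mm insulator plate: a flat dark brown phenolic rectangle 90 mm long, 50 mm wide, 10 mm thick, about 63 g, with a dark port and two bolt holes marked on it. Its x axis runs along the length, y across the 50 mm width, z through the thickness (up as it lies). Up to five such plates of one width, 144, 126, 108, 90 and 72 mm long; those absent in a run are given as None for the whole run.
- plate_e_mid (a point): centre (half-way up) of the 72 mm insulator plate: a flat dark brown phenolic rectangle 72 mm long, 50 mm wide, 10 mm thick, about 50 g, with a dark port and two bolt holes marked on it. Its x axis runs along the length, y across the 50 mm width, z through the thickness (up as it lies). Up to five such plates of one width, 144, 126, 108, 90 and 72 mm long; those absent in a run are given as None for the whole run.
- platen_top (a point): centre of the top of the platen, an aluminium slab 150 x 60 x 8 mm on the grey case base (184 x 112 x 14 mm, fixed). The case's axes are this point's: x along the length, towards the hood's hinge; y across; z up. The top is 22 mm above the bench when up. The pile stands here, each plate's length along x, between the guide posts.
- guide_posts (a point): point midway between the tops of the case's four fixed round-topped steel guide posts, 7 mm thick, their tops 76 mm above the bench, right over the platen's centre. The posts stand 30 mm either way along the case's x and 35.5 mm either way along y: 7 mm of play on each side of a plate, and 53 mm clear between posts along x, where fingers fit beside the plate. Case axes.
- platen (a joint): how far the sprung platen is pressed down, m: 0 up, 0.006 at its stop. Its spring is preloaded: it stays up under the plates' own weight, starts to give at about 6 N (weight of the plates included), needs about 8 N for 3 mm and about 10 N for its full 6 mm, and comes back up when let go.
- gauge (a joint): angle of the press gauge, a white pointer 34 mm long on the -y side of the case base, rad: lies flat along the case's x at 0 and rises with the platen, 0.15 rad for each mm pressed (0.45 at 3 mm, 0.9 at the stop).
- gauge_pivot (a point): the gauge pointer's pivot, 35 mm from the platen's centre along x, 60 mm along -y, 10 mm above the bench. Axes turn with the pointer; its z is up while it lies flat.
- hood (a joint): opening angle of the hood, rad: 0 shut, 1.95 wide open. The hood is a deep sheet-metal box lid, open below, 172 mm long (along the case's x), 108 mm wide, 71 mm high, 3 mm walls, hinged at the +x end of the base; open it stands on end beyond the hinge with its hollow facing the platen. It is stiff and stays at any angle; moving it by its handle fin takes about 2 to 4 N. Shut, its flat top is 86 mm above the bench and its inside clears the tallest pile by about 10 mm.
- hood_hinge (a point): the middle of the hood's hinge line (parallel to the case's y), 88 mm from the platen's centre along +x and 18 mm above the bench. This point turns with the hood: with the hood shut its axes are the case's.
- hood_fin (a point): grip point of the hood's handle, a steel fin 10 mm thick (across y), 32 mm long, 28 mm high on the wall farthest from the hinge, 20 mm out from it. Hood shut: 194 mm from the hinge along the case's -x and 26 mm above it; open: on top, fin pointing up, about 0.19 m high. It moves on an arc round the hinge and, pinched across its thickness, can turn between the fingers. Axes turn with the hood.
- bail (a joint): angle of the wire bail clasp, rad: 0 lying forward (-x) of its pivot, 1.35 upright, 2.25 clamped (past upright, crossbar down on top of the shut hood). From about 0.6 it resists, with up to about 3.5 N at the crossbar, until upright, and then snaps on to 2.25 by itself; lying forward it stays down. The bail passes outside the shut hood.
- bail_grip (a point): centre of the black grip sleeve on the bail's crossbar, 10 mm in diameter and 60 mm long, parallel to the case's y, 115 mm from the pivot line. The crossbar is 120 mm wide between two 6 mm wire arms. It moves on an arc round the pivot, in the case's x-z plane: about 45 to 60 mm above the bench at the start, 135 mm upright, 91 mm clamped.
- bail_pivot (a point): the middle of the bail's pivot line (parallel to the case's y), 45 mm from the platen's centre along -x and 20 mm above the bench.
- valve_mid (a point): centre of the brass fuel shutoff valve lying among the plates, 90 mm long, 33 mm high: not part of the job.
- filter_mid (a point): centre of the clear plastic inline fuel filter, 110 mm long, 36 mm thick: not part of the job.
- guard_mid (a point): centre of the pitted aluminium muffler guard, 130 x 85 x 45 mm: not part of the job.
- spanner_mid (a point): middle of the steel spanner lying beyond the case, 170 mm long: not part of the job.
Things that resemble listed ones, but are neither listed nor needed, are in the scene too. What is shaped like the part that bears plate_b_mid but orange or purple is not meant. What is shaped like the part that bears plate_c_mid but red is not meant.

How it is judged:
By the outcome, as a careful person would: the job done as asked, in the order asked, and still so for the second after the job is handed in, with the robot touching nothing.
Of plate_a, plate_b, plate_c, plate_d, plate_e only 3 to 5 are there at a start; the rules pass over those that are not, and their reading is None.
At some moment in a run one of plate_a, plate_b, plate_c, plate_d, plate_e may be knocked a few centimetres aside while the robot is not near it.
Once in a run the grip may slacken for a moment while it holds something.
It also fails if it takes over 210 s, if anything falls off the work surface, if the arm or the gripper's body presses on something with over 40 N, if the wrist force passes 120 N, or if a joint passes its speed limit or range.

## Working session

There is one attempt and no reset: what is moved stays moved. The work goes in short steps, Python scripts to look and compute and a tool call to move; the robot and the scene stay as the last step left them, time stands still between calls to the robot, and variables do not carry over. Pictures are saved under pics/ and viewed, at most 14 in all, crops included, and the job is handed in when it is done.

Besides the shell and the picture viewer there is one more tool, called after "Call:" in YAML: its name, and indented under it one key for each argument. apply_moves: Moves the arm, as the interface text tells. Its arguments: {"type":"object","properties":{"targets":{"type":"array","items":{"type":"object","properties":{"dp":{"type":"array","items":{"type":"number"}},"yaw":{"type":"number"}}}},"grip":{"type":"number"},"squeeze":{"type":"number"}},"required":["targets"]}

```bash
ls; mkdir -p pics; cat > h.py <<'E'
import numpy as np, cv2
from plant import get_state, cams, r
from scipy.spatial.transform import Rotation as Ro
def cap(n):
    s=get_state(); c=cams.capture(n)
    if n=='wrist':
        T=np.eye(4); T[:3,:3]=Ro.from_euler('xyz',s['eef_rot'],degrees=True).as_matrix(); T[:3,3]=s['tcp_pos']
        T=T@np.array(c['T_tool_cam']); c['Rw']=T[:3,:3]; c['o']=T[:3,3]
    else:
        R=np.array(c['R']); c['Rw']=R.T; c['o']=-R.T@np.array(c['t'])
    return c
def rays(c,uv):
    K=np.array([[c['fx'],0,c['cx']],[0,c['fy'],c['cy']],[0,0,1.]])
    p=cv2.undistortPoints(np.array(uv,float).reshape(-1,1,2),K,np.array([c['k1'],0,0,0.])).reshape(-1,2)
    return np.c_[p,np.ones(len(p))]
def onz(c,uv,z):
    d=rays(c,uv)@c['Rw'].T
    return c['o']+d*((z-c['o'][2])/d[:,2])[:,None]
def pts(c,uv):
    uv=np.array(uv).reshape(-1,2).astype(int); z=c['range_z'][uv[:,1],uv[:,0]]
    return c['o']+(rays(c,uv)*z[:,None])@c['Rw'].T
def save(c,n,box=None,f=1):
    im=c['image'][:,:,::-1]
    if box: im=im[box[1]:box[3],box[0]:box[2]]
    cv2.imwrite('pics/'+n,cv2.resize(im,None,fx=f,fy=f,interpolation=cv2.INTER_CUBIC))
E
python3 - <<'E'
from h import *
for n in ('scene','side'):
    c=cap(n); save(c,n+'0.png',f=1.42); print(n,c['o'],c['Rw'][:,2],c['k1'],c['fx'])
print(get_state())
E
```

```text
pics
scene [ 1.434382   -0.13454738  0.99702145] [-0.68849596  0.04868832 -0.72360401] -0.09971077022487757 543.6239613087357
side [0.38149713 0.66993097 0.64922713] [ 0.19805081 -0.77186572 -0.60415163] 0.00554555610828716 429.65759993577905
{'time_s': 0.1, 'joints': array([-4.76077249e+01,  2.05868590e+01,  6.39419484e-01, -1.57921272e-02,
       -7.01345802e+01, -1.65077621e+01]), 'qd': array([ 0.07995112, -0.13574304,  0.07839227,  0.03528378,  0.05492923,
        0.04813571]), 'joint_torque': array([-4.90133272e-03, -5.84163022e+01,  2.93750149e+01,  7.01568961e+00,
        1.01316691e-02, -5.97570829e-05]), 'tcp_pos': array([ 0.29448792, -0.60693999,  0.2477308 ]), 'eef_rot': array([ 1.79917142e+02, -9.07288571e-03, -1.54120858e+02]), 'contact_force': array([-0.18926697,  0.35259028, -0.37869613]), 'moment': array([ 0.01003163,  0.00837272, -0.05434106]), 'gripper_force': 0.0, 'gripper_width': 0.08813725700688321}
```

View pics/scene0.png

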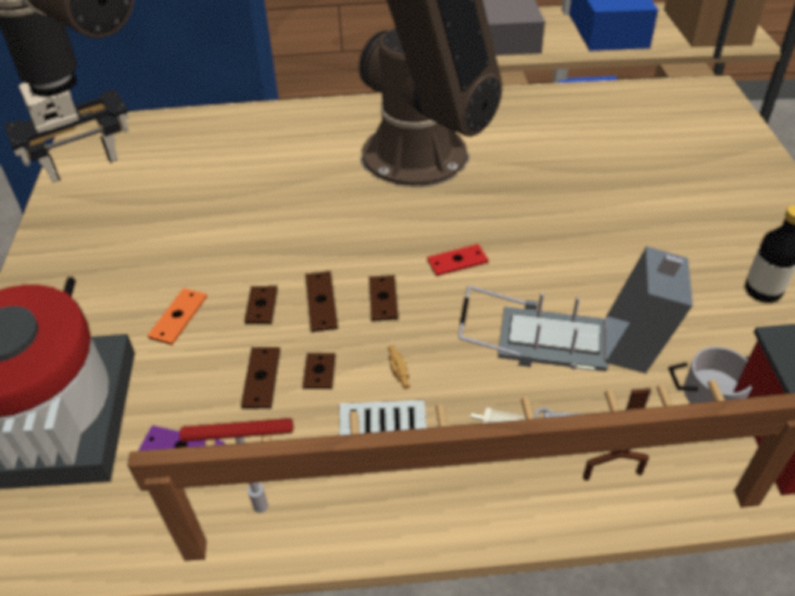

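View pics/side0.png

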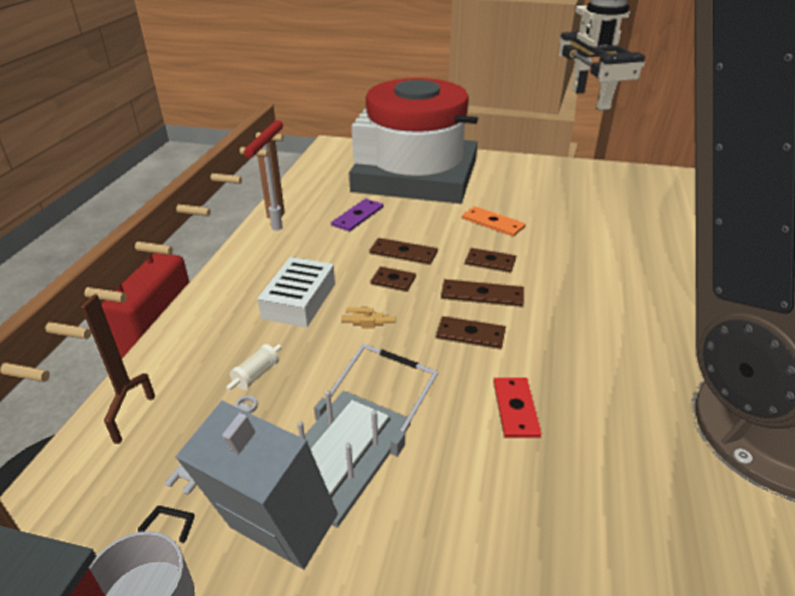

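Scene picture (at 1.42x) shows five brown plates: (261,304), (321,300), (383,297), (260,376) and (319,370). Things that could be mistaken for them are red (457,259), orange (178,315) and purple (170,440), all excluded by colour. The case is at (555,335), with the hood open at (650,310) and the bail at (465,310).

```bash
cat >> h.py <<'E'
def plates(c,z=0.010,amin=150):
    hsv=cv2.cvtColor(c['image'],cv2.COLOR_RGB2HSV); rgb=c['image'].astype(int)
    m=((rgb.max(2)<115)&(rgb[:,:,0]-rgb[:,:,2]>12)&(rgb[:,:,0]<115)).astype(np.uint8)
    m=cv2.morphologyEx(m,cv2.MORPH_CLOSE,np.ones((7,7)))
    out=[]
    for k in cv2.findContours(m,cv2.RETR_EXTERNAL,cv2.CHAIN_APPROX_NONE)[0]:
        if cv2.contourArea(k)<amin: continue
        P=onz(c,k.reshape(-1,2),z)
        (cx,cy),(w,h),a=cv2.minAreaRect((P[:,:2]*1000).astype(np.float32))
        if w<h: w,h,a=h,w,a+90
        if 45<w<180 and 30<h<75: out.append((round(cx),round(cy),round(w),round(h),round((a+90)%180-90,1),k.reshape(-1,2).mean(0).round()))
    return out
E
python3 - <<'E'
from h import *
for n in ('scene','side'):
    c=cap(n); print(n)
    for p in plates(c): print(p)
    rgb=c['image'].astype(int); 
    m=((rgb.min(2)>150)&(rgb.max(2)-rgb.min(2)<30)).astype(np.uint8)
    for k in cv2.findContours(m,cv2.RETR_EXTERNAL,cv2.CHAIN_APPROX_NONE)[0]:
        if cv2.contourArea(k)<100: continue
        k=k.reshape(-1,2); P=onz(c,k,0.022); print('light',k.mean(0).round(),P.mean(0).round(3),cv2.minAreaRect((P[:,:2]*1000).astype(np.float32)))
    # points with depth near the case
    v,u=np.mgrid[0:420:1,0:560:1]; uv=np.c_[u.ravel(),v.ravel()]; X=pts(c,uv)
    ok=(c['range_z'].ravel()>0)&(np.abs(X[:,2]-0.022)<0.004)&(X[:,1]>0)&(X[:,1]<.5)&(X[:,0]>.4)&(X[:,0]<.9)
    print('plat',X[ok].mean(0) if ok.any() else None,ok.sum(), cv2.minAreaRect((X[ok][:,:2]*1000).astype(np.float32)))
E
```

```text
scene
(707, 381, 90, 48, 20.5, array([486., 273.]))
(613, -219, 73, 48, -6.0, array([224., 261.]))
(617, -316, 126, 49, -5.7, array([183., 266.]))
(448, -321, 90, 49, -5.4, array([183., 214.]))
(455, -102, 112, 46, -1.6, array([269., 210.]))
(450, -214, 147, 46, 3.8, array([226., 212.]))
light [268. 292.] [ 0.723 -0.123  0.022] ((725.0532836914062, -121.51695251464844), (132.58645629882812, 57.45927047729492), 87.90950775146484)
light [ 37. 290.] [ 0.666 -0.649  0.022] ((663.713623046875, -650.2859497070312), (67.89590454101562, 17.459802627563477), 0.3916430175304413)
light [504. 267.] [0.712 0.422 0.022] ((710.79345703125, 420.5794982910156), (62.61262512207031, 35.102149963378906), 47.202850341796875)
light [391. 234.] [0.582 0.184 0.022] ((580.5968627929688, 182.40078735351562), (148.33786010742188, 60.30739974975586), 74.33975219726562)
plat [0.60038403 0.21581176 0.0215078 ] 1660 ((727.2491455078125, 266.4778137207031), (462.2705078125, 343.784912109375), 69.33959197998047)
side
(742, 332, 61, 36, -1.5, array([119., 366.]))
(446, -94, 105, 57, -1.3, array([331., 234.]))
(442, -
[... 459 characters left out ...]
t [173. 284.] [0.729 0.146 0.022] ((728.6055297851562, 144.31004333496094), (26.57565689086914, 26.59459686279297), 77.62007904052734)
light [177. 258.] [0.751 0.075 0.022] ((751.7765502929688, 72.28446960449219), (108.81167602539062, 39.59024429321289), 75.9220962524414)
light [207. 205.] [ 0.759 -0.12   0.022] ((764.832275390625, -123.78252410888672), (103.18217468261719, 195.4243621826172), 4.591791152954102)
light [281. 101.] [ 0.731 -0.792  0.022] ((759.2919311523438, -804.8916015625), (366.3702087402344, 282.1469421386719), 85.53270721435547)
plat [0.60439613 0.19824641 0.02111913] 2244 ((709.7210083007812, 239.6910858154297), (401.06512451171875, 338.2861022949219), 70.79517364501953)
```

Call:
apply_moves:
  targets:
    - {"dp":[0.1515,0.397,-0.03],"yaw":-22.2}
    - {"dp":[0.1515,0.397,-0.03],"yaw":-22.2}
    - {"dp":[0.1515,0.397,-0.03],"yaw":-22.2}
    - {"dp":[0.1515,0.397,-0.03],"yaw":-22.2}
    - {"dp":[0.1515,0.397,-0.03],"yaw":-22.2}
    - {"dp":[0.1515,0.397,-0.03],"yaw":-22.2}
    - {"dp":[0.1515,0.397,-0.03],"yaw":-22.2}
    - {"dp":[0.1515,0.397,-0.03],"yaw":-22.2}
    - {"dp":[0.1515,0.397,-0.03],"yaw":-22.2}
    - {"dp":[0.1515,0.397,-0.03],"yaw":-22.2}
    - {"dp":[0.1515,0.397,-0.03],"yaw":-22.2}
    - {"dp":[0.1515,0.397,-0.03],"yaw":-22.2}
    - {"dp":[0.1515,0.397,-0.03],"yaw":-22.2}
    - {"dp":[0.1515,0.397,-0.03],"yaw":-22.2}
  grip: -0.45

```text
time_s: 1.37
tcp_pos: [0.446, -0.2106, 0.2186]
eef_rot: [-180.0, -0.0, -176.3]
contact_force: [-0.1, -0.9, 0.6]
gripper_width: 0.0634
gripper_force: 0.0
```

```bash
python3 - <<'E'
from h import *
c=cap('wrist'); s=get_state(); print(s['tcp_pos'],s['eef_rot'],s['contact_force'],c['o'],c['Rw'][:,2])
for p in plates(c): print(p)
save(c,'w1.png')
E
```

```text
[ 0.44587037 -0.21089046  0.21855243] [-1.79999749e+02 -1.00726950e-02 -1.76355127e+02] [-0.35833528 -0.20804395  1.17835025] [ 0.37881861 -0.21433548  0.35417221] [ 0.25241808  0.01669674 -0.9674742 ]
(535, -57, 95, 52, 51.4, array([418., 277.]))
(470, -212, 86, 48, 3.7, array([271., 215.]))
(441, -321, 89, 50, -5.2, array([159., 167.]))
```

View pics/w1.png

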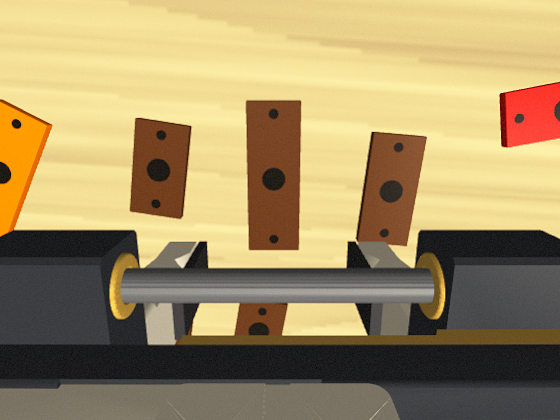

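Wrist view: brown 144 mm plate in the middle (273,175), 90 mm plate at left (160,168), 108 mm plate at right (392,190), red one at (530,118), orange at left edge; the choice is right. My mask threshold is too dark for this view, so I'll raise it.

```bash
sed -i 's/m=((rgb.max(2)<115).*/m=((rgb.max(2)<thr)\&(rgb[:,:,0]-rgb[:,:,2]>12)).astype(np.uint8)/; s/amin=150)/amin=150,thr=115)/' h.py; python3 - <<'E'
from h import *
c=cap('wrist')
for p in plates(c,thr=165): print(p)
im=c['image']; print(im[130,290],im[180,150],im[150,530])
E
```

```text
(541, -338, 131, 52, -44.2, array([143., 274.]))
(441, -321, 90, 51, -5.2, array([160., 167.]))
(443, -214, 142, 49, 3.7, array([274., 174.]))
[122  68  37] [114  61  27] [252 240 170]
```

Call:
apply_moves:
  targets:
    - {"dp":[-0.001,-0.002,-0.15],"yaw":0}
    - {"dp":[-0.001,-0.002,-0.15],"yaw":0}
    - {"dp":[-0.001,-0.002,-0.15],"yaw":0}
    - {"dp":[-0.001,-0.002,-0.15],"yaw":0}
    - {"dp":[-0.001,-0.002,-0.175],"yaw":0}
    - {"dp":[-0.001,-0.002,-0.188],"yaw":0}
    - {"dp":[-0.001,-0.002,-0.195],"yaw":0}
    - {"dp":[-0.001,-0.002,-0.195],"yaw":0}
    - {"dp":[-0.001,-0.002,-0.195],"yaw":0}

```text
time_s: 2.22
tcp_pos: [0.4452, -0.2131, 0.0237]
eef_rot: [-180.0, -0.0, -176.4]
contact_force: [0.6, 0.1, -0.1]
gripper_width: 0.0636
gripper_force: 0.0
```

Call:
apply_moves:
  targets:
    - {"dp":[0,0,0],"yaw":0}
    - {"dp":[0,0,0],"yaw":0}
    - {"dp":[0,0,0],"yaw":0}
    - {"dp":[0,0,0],"yaw":0}
    - {"dp":[0,0,0],"yaw":0}
    - {"dp":[0,0,0],"yaw":0}
    - {"dp":[0,0,0.02],"yaw":0}
    - {"dp":[0,0,0.04],"yaw":0}
    - {"dp":[0,0,0.07],"yaw":0}
    - {"dp":[0,0,0.1],"yaw":0}
    - {"dp":[0,0,0.12],"yaw":0}
    - {"dp":[0,0,0.12],"yaw":0}
  grip: 1
  squeeze: 35

```text
time_s: 3.22
tcp_pos: [0.4475, -0.2124, 0.1478]
eef_rot: [-179.9, 0.4, -176.3]
contact_force: [-0.1, -0.1, -0.6]
gripper_width: 0.0492
gripper_force: 35.0
```

Call:
apply_moves:
  targets:
    - {"dp":[0.132,0.394,0.03],"yaw":70.5}
    - {"dp":[0.132,0.394,0.03],"yaw":70.5}
    - {"dp":[0.132,0.394,0.03],"yaw":70.5}
    - {"dp":[0.132,0.394,0.03],"yaw":70.5}
    - {"dp":[0.132,0.394,0.03],"yaw":70.5}
    - {"dp":[0.132,0.394,0.03],"yaw":70.5}
    - {"dp":[0.132,0.394,0.03],"yaw":70.5}
    - {"dp":[0.132,0.394,0.03],"yaw":70.5}
    - {"dp":[0.132,0.394,0.03],"yaw":70.5}
    - {"dp":[0.132,0.394,0.03],"yaw":70.5}
    - {"dp":[0.132,0.394,0.03],"yaw":70.5}
    - {"dp":[0.132,0.394,0.03],"yaw":70.5}
    - {"dp":[0.132,0.394,0.03],"yaw":70.5}
    - {"dp":[0.132,0.394,0.03],"yaw":70.5}
    - {"dp":[0.132,0.394,0.03],"yaw":70.5}
    - {"dp":[0.132,0.394,0.03],"yaw":70.5}

```text
time_s: 4.55
tcp_pos: [0.5769, 0.1807, 0.1736]
eef_rot: [180.0, 0.0, -105.9]
contact_force: [-0.5, 0.3, -1.8]
gripper_width: 0.0497
gripper_force: 35.0
```

```bash
python3 - <<'E'
from h import *
c=cap('wrist'); s=get_state(); print(s['tcp_pos'],s['eef_rot'],s['contact_force'],s['gripper_width'],c['o'],c['Rw'][:,2])
z=s['tcp_pos'][2]-0.013
for p in plates(c,z=z,thr=165): print(p)
save(c,'w2.png')
E
```

```text
[0.57704832 0.18082469 0.17373528] [-1.79996257e+02  1.08262892e-02 -1.05893567e+02] [-0.75558479 -0.1703782  -0.17902131] 0.04969104050784054 [0.55875669 0.11611872 0.30917591] [ 0.069581    0.24342077 -0.96742173]
```

View pics/w2.png

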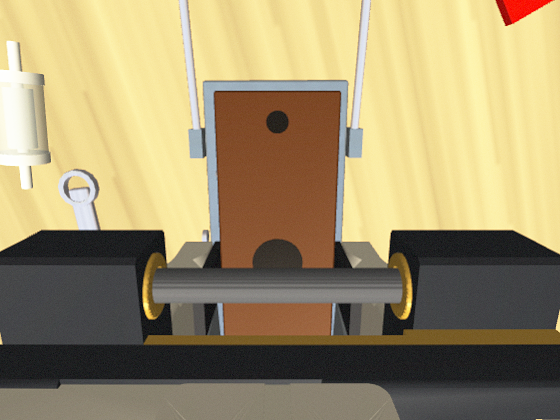

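Wrist view: plate held, its far end at row 92 (216 to 338), hole at (277,122), parallel over the grey base, whose -x corners are (205,82) and (348,82); bail brackets are at (197,143) and (354,143).

```bash
python3 - <<'E'
from h import *
c=cap('wrist'); s=get_state()
P=onz(c,[(205,82),(348,82),(208,160),(345.5,160)],0.014)[:,:2]; print(P.round(4))
R=lambda a:np.array([np.cos(a),np.sin(a)])
e=P[0]-P[1]; print('w',np.linalg.norm(e))
d=(P[2]+P[3]-P[0]-P[1]); print('axis by sides',np.degrees(np.arctan2(d[1],d[0])), 'by end', np.degrees(np.arctan2(-e[0],e[1])), np.degrees(np.arctan2(e[1],e[0]))-90)
a=np.radians(74.2); print('centre',(P[0]+P[1])/2+R(a)*.092)
zt=s['tcp_pos'][2]-.012
Q=onz(c,[(216,92),(338,92),(221,230),(334,230)],zt)[:,:2]; print('plate w',np.linalg.norm(Q[0]-Q[1]),'centre',(Q[0]+Q[1])/2+R(np.radians(s['eef_rot'][2]+180))*.072, 'tcp',s['tcp_pos'][:2])
d=Q[2]+Q[3]-Q[0]-Q[1]; print('pl ax',np.degrees(np.arctan2(d[1],d[0])))
# posts triangulated by scene and side depth
for n in ('scene','side'):
    c=cap(n); v,u=np.mgrid[0:420,0:560]; X=pts(c,np.c_[u.ravel(),v.ravel()])
    L=(X[:,:2]-[.579,.1815])@np.array([R(a),R(a+np.pi/2)]).T
    ok=(c['range_z'].ravel()>0)&(X[:,2]>.045)&(X[:,2]<.085)&(abs(L[:,0])<.06)&(abs(L[:,1])<.06)
    for i in (-1,1):
        for j in (-1,1):
            q=ok&(abs(L[:,0]-i*.03)<.012)&(abs(L[:,1]-j*.0355)<.012); print(n,i,j,q.sum(),L[q].mean(0).round(4) if q.any() else '', X[q][:,2].max().round(3) if q.any() else '')
    m=np.isin(np.arange(len(X)),np.where(ok)[0])
E
```

```text
[[0.6062 0.0827]
 [0.5017 0.1125]
 [0.623  0.1397]
 [0.5172 0.1698]]
w 0.1086596366712576
axis by sides 74.27944101803678 by end -105.89896181484772 -105.89896181484772
centre [0.57904409 0.18612526]
plate w 0.04658567598137833 centre [0.57694317 0.17974876] tcp [0.57714985 0.18097216]
pl ax 74.32273951313253
scene -1 -1 29 [-0.0286 -0.0379] 0.075
scene -1 1 29 [-0.0284  0.0326] 0.075
scene 1 -1 31 [ 0.0321 -0.0374] 0.076
scene 1 1 31 [0.0319 0.0339] 0.075
side -1 -1 4 [-0.0259 -0.0322] 0.048
side -1 1 44 [-0.025   0.0375] 0.075
side 1 -1 46 [ 0.0345 -0.0334] 0.075
side 1 1 51 [0.035  0.0376] 0.074
```

Call:
apply_moves:
  targets:
    - {"dp":[0.002,0.003,-0.03],"yaw":0}
    - {"dp":[0.002,0.003,-0.06],"yaw":0}
    - {"dp":[0.002,0.003,-0.08],"yaw":0}
    - {"dp":[0.002,0.003,-0.1],"yaw":0}
    - {"dp":[0.002,0.003,-0.11],"yaw":0}
    - {"dp":[0.002,0.003,-0.115],"yaw":0}
    - {"dp":[0.002,0.003,-0.12],"yaw":0}
    - {"dp":[0.002,0.003,-0.123],"yaw":0}
    - {"dp":[0.002,0.003,-0.126],"yaw":0}
    - {"dp":[0.002,0.003,-0.127],"yaw":0}
    - {"dp":[0.002,0.003,-0.127],"yaw":0}
    - {"dp":[0.002,0.003,-0.127],"yaw":0}

```text
time_s: 5.75
tcp_pos: [0.5794, 0.1849, 0.0471]
eef_rot: [-180.0, 0.0, -105.8]
contact_force: [-0.8, -0.3, -0.2]
gripper_width: 0.0503
gripper_force: 3.5
```

Call:
apply_moves:
  targets:
    - {"dp":[0,0,0],"yaw":0}
    - {"dp":[0,0,0],"yaw":0}
    - {"dp":[0,0,0],"yaw":0}
    - {"dp":[0,0,0],"yaw":0}
    - {"dp":[0,0,0.01],"yaw":0}
    - {"dp":[0,0,0.03],"yaw":0}
    - {"dp":[0,0,0.045],"yaw":0}
    - {"dp":[0,0,0.045],"yaw":0}
  grip: -0.5

```text
time_s: 6.42
tcp_pos: [0.5811, 0.1857, 0.0956]
eef_rot: [-179.8, 0.2, -105.8]
contact_force: [1.8, 0.6, 1.0]
gripper_width: 0.0655
gripper_force: 0.0
```

Call:
apply_moves:
  targets:
    - {"dp":[0,0,0],"yaw":0}
    - {"dp":[0,0,0],"yaw":0}
    - {"dp":[0,0,0],"yaw":0}
    - {"dp":[0,0,0],"yaw":0}
    - {"dp":[0,0,0],"yaw":0}
    - {"dp":[0,0,0],"yaw":0}
    - {"dp":[0,0,-0.015],"yaw":0}
    - {"dp":[0,0,-0.028],"yaw":0}
    - {"dp":[0,0,-0.033],"yaw":0}
    - {"dp":[0,0,-0.036],"yaw":0}
    - {"dp":[0,0,-0.038],"yaw":0}
    - {"dp":[0,0,-0.04],"yaw":0}
    - {"dp":[0,0,-0.042],"yaw":0}
    - {"dp":[0,0,-0.043],"yaw":0}
    - {"dp":[0,0,-0.043],"yaw":0}
    - {"dp":[0,0,-0.043],"yaw":0}
  grip: 1
  squeeze: 10

```text
time_s: 7.75
tcp_pos: [0.5797, 0.1847, 0.0501]
eef_rot: [-179.9, 0.0, -105.8]
contact_force: [-2.3, -2.5, 8.9]
gripper_width: 0.0003
gripper_force: 4.1
```

```bash
python3 - <<'E'
from h import *
s=get_state(); print(s['tcp_pos'],s['contact_force'],s['gripper_width'])
c=cap('wrist'); save(c,'w3.png')
c=cap('scene'); save(c,'s3.png',(320,180,440,270),5)
print(plates(c)); print(plates(cap('side')))
E
```

```text
[0.57970574 0.18466566 0.0500889 ] [-2.25463277 -2.54256745  8.88057576] 0.00033637327731115294
[(641, -711, 81, 36, 89.9, array([ 14., 285.])), (613, -219, 73, 46, -6.0, array([224., 261.])), (617, -316, 126, 48, -5.9, array([183., 266.])), (448, -321, 90, 48, -5.4, array([183., 215.])), (455, -102, 109, 44, -1.4, array([270., 210.]))]
[(743, 332, 61, 36, -1.5, array([119., 366.]))]
```

View pics/s3.png

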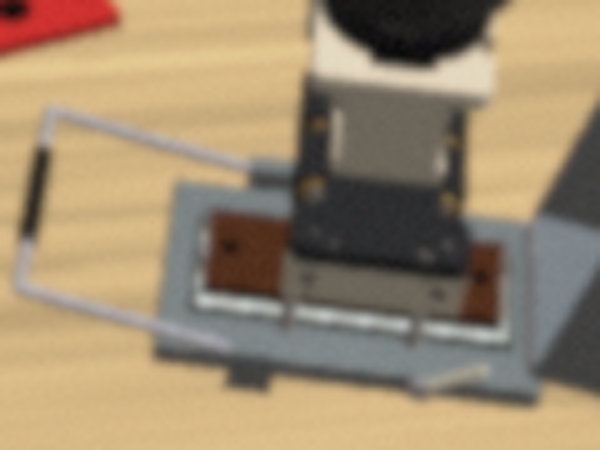

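Platen clearly depressed, about 4 mm at 8.9 N, with plate a flat and centred and the gauge pointer (455,378) raised. Next is plate b.

Call:
apply_moves:
  targets:
    - {"dp":[0,0,0.04],"yaw":0}
    - {"dp":[0,0,0.08],"yaw":0}
    - {"dp":[0,0,0.12],"yaw":0}
    - {"dp":[0.032,-0.5,0.15],"yaw":-79.8}
    - {"dp":[0.032,-0.5,0.15],"yaw":-79.8}
    - {"dp":[0.032,-0.5,0.15],"yaw":-79.8}
    - {"dp":[0.032,-0.5,0.15],"yaw":-79.8}
    - {"dp":[0.032,-0.5,0.15],"yaw":-79.8}
    - {"dp":[0.032,-0.5,0.15],"yaw":-79.8}
    - {"dp":[0.032,-0.5,0.15],"yaw":-79.8}
    - {"dp":[0.032,-0.5,0.15],"yaw":-79.8}
    - {"dp":[0.032,-0.5,0.15],"yaw":-79.8}
    - {"dp":[0.032,-0.5,0.15],"yaw":-79.8}
    - {"dp":[0.032,-0.5,0.15],"yaw":-79.8}
    - {"dp":[0.032,-0.5,0.15],"yaw":-79.8}
    - {"dp":[0.032,-0.5,0.15],"yaw":-79.8}
    - {"dp":[0.032,-0.5,0.15],"yaw":-79.8}
    - {"dp":[0.032,-0.5,0.15],"yaw":-79.8}
    - {"dp":[0.032,-0.5,0.15],"yaw":-79.8}
  grip: -0.45

```text
time_s: 9.48
tcp_pos: [0.6112, -0.3144, 0.1988]
eef_rot: [180.0, 0.0, 174.4]
contact_force: [0.9, 0.3, 0.4]
gripper_width: 0.063
gripper_force: 0.0
```

```bash
python3 - <<'E'
from h import *
c=cap('wrist'); s=get_state(); print(s['tcp_pos'],s['eef_rot'][2],s['contact_force'])
for p in plates(c,thr=165): print(p)
print('scene',*plates(cap('scene')),sep='\n'); print('side',*plates(cap('side')),sep='\n')
E
```

```text
[ 0.61131006 -0.31410284  0.19888942] 174.4701944204884 [0.44454622 0.84907246 0.1687095 ]
(677, -446, 124, 49, -53.4, array([146., 270.]))
(607, -220, 72, 51, -6.1, array([381., 170.]))
(611, -316, 125, 50, -5.6, array([274., 181.]))
scene
(643, -714, 76, 32, 87.1, array([ 13., 286.]))
(613, -219, 73, 46, -6.0, array([224., 261.]))
(617, -316, 126, 48, -5.7, array([183., 266.]))
(455, -102, 109, 44, -1.4, array([270., 210.]))
side
(742, 332, 61, 36, -1.5, array([119., 366.]))
(584, 165, 142, 53, 73.9, array([243., 308.]))
(446, -93, 104, 57, -1.5, array([331., 234.]))
(604, -210, 73, 56, -6.5, array([277., 196.]))
(441, -313, 88, 59, -5.3, array([345., 183.]))
(608, -307, 125, 58, -5.3, array([284., 176.]))
```

Call:
apply_moves:
  targets:
    - {"dp":[0,-0.0015,-0.04],"yaw":0}
    - {"dp":[0,-0.0015,-0.08],"yaw":0}
    - {"dp":[0,-0.0015,-0.12],"yaw":0}
    - {"dp":[0,-0.0015,-0.15],"yaw":0}
    - {"dp":[0,-0.0015,-0.168],"yaw":0}
    - {"dp":[0,-0.0015,-0.175],"yaw":0}
    - {"dp":[0,-0.0015,-0.175],"yaw":0}
    - {"dp":[0,-0.0015,-0.175],"yaw":0}

```text
time_s: 10.3
tcp_pos: [0.6118, -0.3159, 0.0242]
eef_rot: [-180.0, 0.0, 174.5]
contact_force: [-0.0, -0.3, 0.2]
gripper_width: 0.0633
gripper_force: 0.0
```

Call:
apply_moves:
  targets:
    - {"dp":[0,0,0],"yaw":0}
    - {"dp":[0,0,0],"yaw":0}
    - {"dp":[0,0,0],"yaw":0}
    - {"dp":[0,0,0],"yaw":0}
    - {"dp":[0,0,0],"yaw":0}
    - {"dp":[0,0,0],"yaw":0}
    - {"dp":[0,0,0.02],"yaw":0}
    - {"dp":[0,0,0.04],"yaw":0}
    - {"dp":[0,0,0.07],"yaw":0}
    - {"dp":[0,0,0.1],"yaw":0}
    - {"dp":[0,0,0.12],"yaw":0}
    - {"dp":[0,0,0.12],"yaw":0}
  grip: 1
  squeeze: 35

```text
time_s: 11.3
tcp_pos: [0.6134, -0.318, 0.149]
eef_rot: [-179.9, 0.4, 174.4]
contact_force: [0.6, -0.7, -0.2]
gripper_width: 0.0496
gripper_force: 35.0
```

Call:
apply_moves:
  targets:
    - {"dp":[-0.0326,0.5,0.03],"yaw":79.8}
    - {"dp":[-0.0326,0.5,0.03],"yaw":79.8}
    - {"dp":[-0.0326,0.5,0.03],"yaw":79.8}
    - {"dp":[-0.0326,0.5,0.03],"yaw":79.8}
    - {"dp":[-0.0326,0.5,0.03],"yaw":79.8}
    - {"dp":[-0.0326,0.5,0.03],"yaw":79.8}
    - {"dp":[-0.0326,0.5,0.03],"yaw":79.8}
    - {"dp":[-0.0326,0.5,0.03],"yaw":79.8}
    - {"dp":[-0.0326,0.5,0.03],"yaw":79.8}
    - {"dp":[-0.0326,0.5,0.03],"yaw":79.8}
    - {"dp":[-0.0326,0.5,0.03],"yaw":79.8}
    - {"dp":[-0.0326,0.5,0.03],"yaw":79.8}
    - {"dp":[-0.0326,0.5,0.03],"yaw":79.8}
    - {"dp":[-0.0326,0.5,0.03],"yaw":79.8}
    - {"dp":[-0.0326,0.5,0.03],"yaw":79.8}
    - {"dp":[-0.0326,0.5,0.03],"yaw":79.8}
    - {"dp":[-0.0326,0.5,0.03],"yaw":79.8}

```text
time_s: 12.72
tcp_pos: [0.5785, 0.1818, 0.1733]
eef_rot: [180.0, -0.0, -105.9]
contact_force: [0.1, -0.3, -1.0]
gripper_width: 0.0495
gripper_force: 35.0
```

```bash
cat >> h.py <<'E'
def held(L,stack):
    "held plate's far end row in wrist view -> centre offset from TCP along the tool/case x, mm; also lower plate"
    c=cap('wrist'); s=get_state(); rgb=c['image'].astype(int)
    m=((rgb.max(2)<165)&(rgb[:,:,0]-rgb[:,:,2]>25)); m[235:]=0
    m=cv2.morphologyEx(m.astype(np.uint8),cv2.MORPH_OPEN,np.ones((3,3)))
    rows=np.where(m[:,240:310].sum(1)>40)[0]; top=rows[0]
    cols=np.where(m[top+5])[0]; cols=cols[(cols>150)&(cols<420)]
    z=s['tcp_pos'][2]-.0137; P=onz(c,[(cols[0],top),(cols[-1]+1,top)],z)[:,:2]
    a=np.radians(s['eef_rot'][2]+180); ax=np.array([np.cos(a),np.sin(a)]); ay=np.array([-ax[1],ax[0]])
    d=P.mean(0)-s['tcp_pos'][:2]
    print('tcp',s['tcp_pos'].round(4),'yaw',s['eef_rot'][2].round(1),'F',s['contact_force'].round(1),'w',s['gripper_width'].round(4),'gf',s['gripper_force'])
    print('width',np.linalg.norm(P[0]-P[1]).round(4),'x off of centre mm',((d@ax+L/2)*1000).round(1),'y off',(d@ay*1000).round(1),'top row',top,cols[0],cols[-1])
    return c
E
python3 - <<'E'
from h import *
c=held(.126,1); save(c,'w4.png')
E
```

```text
Traceback (most recent call last):
  File "h.py", line 48, in held
    print('tcp',s['tcp_pos'].round(4),'yaw',s['eef_rot'][2].round(1),'F',s['contact_force'].round(1),'w',s['gripper_width'].round(4),'gf',s['gripper_force'])
                                                                                                         ^^^^^^^^^^^^^^^^^^^^^^^^
AttributeError: 'float' object has no attribute 'round'
```

```bash
sed -i "s/s\['gripper_width'\].round(4)/s['gripper_width']/" h.py
python3 - <<'E'
from h import *
c=held(.126,1); save(c,'w4.png')
E
```

```text
tcp [0.5787 0.182  0.1735] yaw -105.9 F [ 0.8  0.5 -0.1] w 0.0493159290641043 gf 34.999796748161316
width 0.0261 x off of centre mm -5.8 y off 0.0 top row 104 244 310
```

View pics/w4.png

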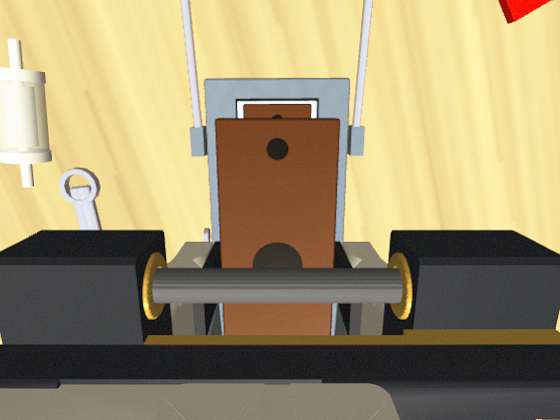

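Held plate b ends at row 119 (216 to 339). Under it, plate a ends at row 104 (244 to 311), the platen edge is at row 100 (236 to 318) and the base at row 79 (205 to 349), all centred on column 277.

```bash
python3 - <<'E'
from h import *
c=cap('wrist'); s=get_state(); a=np.radians(74.15); A=np.array([[np.cos(a),np.sin(a)],[-np.sin(a),np.cos(a)]])
for n,uv,z,L in (('held',[(216,119),(339,119)],s['tcp_pos'][2]-.0137,.126),('a',[(244,104),(311,104)],.032,.144),('platen',[(236,100),(318,100)],.022,.150),('base',[(205,79),(349,79)],.014,.184)):
    P=onz(c,uv,z)[:,:2]; d=A@(P.mean(0)-s['tcp_pos'][:2]); print(n,np.linalg.norm(P[0]-P[1]).round(4),'x',((d[0]+L/2)*1e3).round(1),'y',(d[1]*1e3).round(1))
E
```

```text
held 0.0484 x -0.1 y 0.1
a 0.0484 x 1.8 y 0.2
platen 0.0613 x 1.8 y -0.1
base 0.1091 x 3.3 y -0.1
```

Call:
apply_moves:
  targets:
    - {"dp":[0.0005,0.002,-0.03],"yaw":0}
    - {"dp":[0.0005,0.002,-0.06],"yaw":0}
    - {"dp":[0.0005,0.002,-0.08],"yaw":0}
    - {"dp":[0.0005,0.002,-0.095],"yaw":0}
    - {"dp":[0.0005,0.002,-0.105],"yaw":0}
    - {"dp":[0.0005,0.002,-0.11],"yaw":0}
    - {"dp":[0.0005,0.002,-0.113],"yaw":0}
    - {"dp":[0.0005,0.002,-0.116],"yaw":0}
    - {"dp":[0.0005,0.002,-0.117],"yaw":0}
    - {"dp":[0.0005,0.002,-0.117],"yaw":0}
    - {"dp":[0.0005,0.002,-0.117],"yaw":0}

```text
time_s: 13.78
tcp_pos: [0.5794, 0.1855, 0.0573]
eef_rot: [-180.0, 0.0, -105.8]
contact_force: [0.1, 0.7, -0.8]
gripper_width: 0.0496
gripper_force: 35.0
```

Call:
apply_moves:
  targets:
    - {"dp":[0,0,0],"yaw":0}
    - {"dp":[0,0,0],"yaw":0}
    - {"dp":[0,0,0],"yaw":0}
    - {"dp":[0,0,0],"yaw":0}
    - {"dp":[0,0,0.01],"yaw":0}
    - {"dp":[0,0,0.03],"yaw":0}
    - {"dp":[0,0,0.045],"yaw":0}
    - {"dp":[0,0,0.045],"yaw":0}
  grip: -0.5

```text
time_s: 14.45
tcp_pos: [0.581, 0.1862, 0.1057]
eef_rot: [-179.8, 0.2, -105.8]
contact_force: [0.4, -1.0, 0.1]
gripper_width: 0.0652
gripper_force: 0.0
```

Call:
apply_moves:
  targets:
    - {"dp":[0,0,0],"yaw":0}
    - {"dp":[0,0,0],"yaw":0}
    - {"dp":[0,0,0],"yaw":0}
    - {"dp":[0,0,0],"yaw":0}
    - {"dp":[0,0,0],"yaw":0}
    - {"dp":[0,0,0],"yaw":0}
    - {"dp":[0,0,-0.015],"yaw":0}
    - {"dp":[0,0,-0.028],"yaw":0}
    - {"dp":[0,0,-0.034],"yaw":0}
    - {"dp":[0,0,-0.037],"yaw":0}
    - {"dp":[0,0,-0.039],"yaw":0}
    - {"dp":[0,0,-0.041],"yaw":0}
    - {"dp":[0,0,-0.043],"yaw":0}
    - {"dp":[0,0,-0.044],"yaw":0}
    - {"dp":[0,0,-0.044],"yaw":0}
    - {"dp":[0,0,-0.044],"yaw":0}
  grip: 1
  squeeze: 10

```text
time_s: 15.78
tcp_pos: [0.5797, 0.1853, 0.0591]
eef_rot: [-179.9, 0.0, -105.8]
contact_force: [-2.2, -0.9, 6.4]
gripper_width: 0.0007
gripper_force: 4.0
```

```bash
cat >> h.py <<'E'
def report():
    s=get_state(); print(s['time_s'],s['tcp_pos'],s['eef_rot'][2],s['contact_force'])
    for n in ('scene','side'):
        c=cap(n); print(n)
        for p in plates(c): print(p)
        k=None
        if n=='side': save(c,'side_%d.png'%s['time_s'])
        else: save(c,'scene_%d.png'%s['time_s'])
E
python3 -c "
from h import *; report()"
```

```text
15.7833 [0.57972046 0.18530767 0.05911528] -105.78708544715559 [-2.16546033 -0.91621552  6.41524658]
scene
(636, -704, 94, 38, -84.1, array([ 17., 284.]))
(613, -219, 73, 47, -6.6, array([224., 261.]))
(448, -322, 89, 48, -6.0, array([183., 215.]))
(455, -101, 110, 45, -1.4, array([269., 210.]))
side
(743, 332, 61, 36, -1.5, array([119., 366.]))
```

Call:
apply_moves:
  targets:
    - {"dp":[0,0,-0.001],"yaw":0}
    - {"dp":[0,0,-0.002],"yaw":0}
    - {"dp":[0,0,-0.002],"yaw":0}
    - {"dp":[0,0,-0.002],"yaw":0}

```text
time_s: 16.22
tcp_pos: [0.5798, 0.1853, 0.0582]
eef_rot: [-179.9, 0.0, -105.8]
contact_force: [-5.3, -2.9, 16.3]
gripper_width: 0.0007
gripper_force: 8.4
```

```bash
python3 -c "
from h import *
s=get_state();print(s['tcp_pos'],s['contact_force'])
c=cap('scene'); save(c,'s5.png',(320,180,440,270),5)
c=cap('scene');s=get_state();print(s['contact_force'])"
```

```text
[0.57975988 0.18529694 0.05821528] [-5.30583398 -2.88369586 16.32968393]
[-4.52866323 -2.76954257 16.57371884]
```

View pics/s5.png

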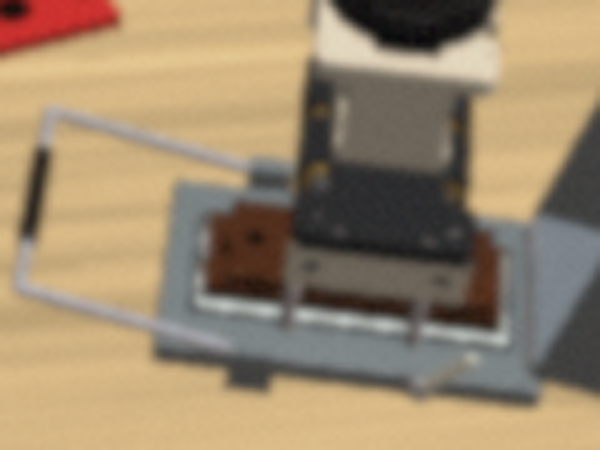

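Gauge is well up, platen at its stop (16 N), and plates b and a are stacked flat. Next is plate c.

Call:
apply_moves:
  targets:
    - {"dp":[0,0,0.04],"yaw":0}
    - {"dp":[0,0,0.08],"yaw":0}
    - {"dp":[0,0,0.12],"yaw":0}
    - {"dp":[-0.13,-0.285,0.145],"yaw":-75.6}
    - {"dp":[-0.13,-0.285,0.145],"yaw":-75.6}
    - {"dp":[-0.13,-0.285,0.145],"yaw":-75.6}
    - {"dp":[-0.13,-0.285,0.145],"yaw":-75.6}
    - {"dp":[-0.13,-0.285,0.145],"yaw":-75.6}
    - {"dp":[-0.13,-0.285,0.145],"yaw":-75.6}
    - {"dp":[-0.13,-0.285,0.145],"yaw":-75.6}
    - {"dp":[-0.13,-0.285,0.145],"yaw":-75.6}
    - {"dp":[-0.13,-0.285,0.145],"yaw":-75.6}
    - {"dp":[-0.13,-0.285,0.145],"yaw":-75.6}
    - {"dp":[-0.13,-0.285,0.145],"yaw":-75.6}
    - {"dp":[-0.13,-0.285,0.145],"yaw":-75.6}
    - {"dp":[-0.13,-0.285,0.145],"yaw":-75.6}
    - {"dp":[-0.13,-0.285,0.145],"yaw":-75.6}
    - {"dp":[-0.13,-0.285,0.145],"yaw":-75.6}
  grip: -0.45

```text
time_s: 17.82
tcp_pos: [0.4491, -0.0996, 0.2007]
eef_rot: [180.0, 0.0, 178.7]
contact_force: [0.5, -0.4, 0.6]
gripper_width: 0.0639
gripper_force: 0.0
```

```bash
cat >> h.py <<'E'
def look():
    c=cap('wrist'); s=get_state(); print(s['tcp_pos'],s['eef_rot'][2],s['contact_force'])
    for p in plates(c,thr=165): print(p)
    print('side',*plates(cap('side')),sep='\n')
E
python3 -c "
from h import *; look()"
```

```text
[ 0.44909765 -0.09961527  0.20059313] 178.68966530914722 [0.22043139 0.06416673 0.5589125 ]
(526, -226, 124, 50, -50.3, array([146., 270.]))
(448, -101, 107, 50, -1.3, array([275., 181.]))
side
(742, 332, 61, 36, -1.5, array([119., 366.]))
(586, 164, 142, 59, 74.1, array([242., 308.]))
(446, -93, 105, 56, -1.3, array([331., 234.]))
(604, -210, 72, 56, -6.9, array([277., 196.]))
(440, -312, 87, 58, -5.3, array([345., 183.]))
```

Call:
apply_moves:
  targets:
    - {"dp":[-0.001,-0.0015,-0.04],"yaw":0}
    - {"dp":[-0.001,-0.0015,-0.08],"yaw":0}
    - {"dp":[-0.001,-0.0015,-0.12],"yaw":0}
    - {"dp":[-0.001,-0.0015,-0.15],"yaw":0}
    - {"dp":[-0.001,-0.0015,-0.168],"yaw":0}
    - {"dp":[-0.001,-0.0015,-0.177],"yaw":0}
    - {"dp":[-0.001,-0.0015,-0.177],"yaw":0}
    - {"dp":[-0.001,-0.0015,-0.177],"yaw":0}

```text
time_s: 18.58
tcp_pos: [0.4484, -0.1011, 0.0238]
eef_rot: [-180.0, -0.0, 178.7]
contact_force: [0.9, -0.2, 0.8]
gripper_width: 0.0634
gripper_force: 0.0
```

Call:
apply_moves:
  targets:
    - {"dp":[0,0,0],"yaw":0}
    - {"dp":[0,0,0],"yaw":0}
    - {"dp":[0,0,0],"yaw":0}
    - {"dp":[0,0,0],"yaw":0}
    - {"dp":[0,0,0],"yaw":0}
    - {"dp":[0,0,0],"yaw":0}
    - {"dp":[0,0,0.02],"yaw":0}
    - {"dp":[0,0,0.04],"yaw":0}
    - {"dp":[0,0,0.07],"yaw":0}
    - {"dp":[0,0,0.1],"yaw":0}
    - {"dp":[0,0,0.12],"yaw":0}
    - {"dp":[0,0,0.12],"yaw":0}
    - {"dp":[0,0,0.12],"yaw":0}
  grip: 1
  squeeze: 35

```text
time_s: 19.67
tcp_pos: [0.4485, -0.1011, 0.1445]
eef_rot: [180.0, 0.2, 178.6]
contact_force: [0.2, -0.4, -2.1]
gripper_width: 0.0493
gripper_force: 35.0
```

Call:
apply_moves:
  targets:
    - {"dp":[0.131,0.285,0.03],"yaw":75.6}
    - {"dp":[0.131,0.285,0.03],"yaw":75.6}
    - {"dp":[0.131,0.285,0.03],"yaw":75.6}
    - {"dp":[0.131,0.285,0.03],"yaw":75.6}
    - {"dp":[0.131,0.285,0.03],"yaw":75.6}
    - {"dp":[0.131,0.285,0.03],"yaw":75.6}
    - {"dp":[0.131,0.285,0.03],"yaw":75.6}
    - {"dp":[0.131,0.285,0.03],"yaw":75.6}
    - {"dp":[0.131,0.285,0.03],"yaw":75.6}
    - {"dp":[0.131,0.285,0.03],"yaw":75.6}
    - {"dp":[0.131,0.285,0.03],"yaw":75.6}
    - {"dp":[0.131,0.285,0.03],"yaw":75.6}
    - {"dp":[0.131,0.285,0.03],"yaw":75.6}
    - {"dp":[0.131,0.285,0.03],"yaw":75.6}
    - {"dp":[0.131,0.285,0.03],"yaw":75.6}

```text
time_s: 20.92
tcp_pos: [0.5789, 0.1834, 0.173]
eef_rot: [180.0, -0.0, -105.9]
contact_force: [-0.3, -0.7, -0.8]
gripper_width: 0.0492
gripper_force: 35.0
```

```bash
python3 -c "
from h import *; c=cap('wrist'); s=get_state(); print(s['tcp_pos'],s['eef_rot'][2],s['contact_force'],s['gripper_width'])
save(c,'w6.png'); print('side',*plates(cap('side')),sep='\n')"
```

```text
[0.57896495 0.18350732 0.17326584] -105.91058430416653 [ 0.67340219  0.79379796 -0.99154367] 0.049150682197784186
side
(743, 332, 61, 36, -1.5, array([119., 366.]))
(604, -210, 70, 54, -6.7, array([277., 196.]))
(440, -312, 87, 55, -4.9, array([345., 183.]))
```

View pics/w6.png

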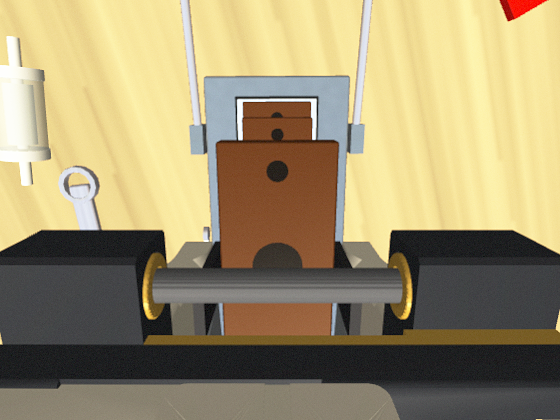

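Held plate c ends at row 141 (217 to 337), with b at row 118 and a at row 102 below it, all centred on column 277.

Call:
apply_moves:
  targets:
    - {"dp":[0,0.0005,-0.03],"yaw":0}
    - {"dp":[0,0.0005,-0.06],"yaw":0}
    - {"dp":[0,0.0005,-0.08],"yaw":0}
    - {"dp":[0,0.0005,-0.09],"yaw":0}
    - {"dp":[0,0.0005,-0.097],"yaw":0}
    - {"dp":[0,0.0005,-0.101],"yaw":0}
    - {"dp":[0,0.0005,-0.104],"yaw":0}
    - {"dp":[0,0.0005,-0.106],"yaw":0}
    - {"dp":[0,0.0005,-0.1065],"yaw":0}
    - {"dp":[0,0.0005,-0.1065],"yaw":0}
    - {"dp":[0,0.0005,-0.1065],"yaw":0}

```text
time_s: 21.93
tcp_pos: [0.5794, 0.1845, 0.0678]
eef_rot: [-180.0, 0.0, -105.8]
contact_force: [0.9, 0.2, -0.4]
gripper_width: 0.0495
gripper_force: 35.0
```

Call:
apply_moves:
  targets:
    - {"dp":[0,0,0],"yaw":0}
    - {"dp":[0,0,0],"yaw":0}
    - {"dp":[0,0,0],"yaw":0}
    - {"dp":[0,0,0],"yaw":0}
    - {"dp":[0,0,0.01],"yaw":0}
    - {"dp":[0,0,0.03],"yaw":0}
    - {"dp":[0,0,0.045],"yaw":0}
    - {"dp":[0,0,0.045],"yaw":0}
  grip: -0.5

```text
time_s: 22.6
tcp_pos: [0.581, 0.1852, 0.1162]
eef_rot: [-179.8, 0.2, -105.8]
contact_force: [-0.3, -0.1, -0.1]
gripper_width: 0.0657
gripper_force: 0.0
```

Call:
apply_moves:
  targets:
    - {"dp":[0,0,0],"yaw":0}
    - {"dp":[0,0,0],"yaw":0}
    - {"dp":[0,0,0],"yaw":0}
    - {"dp":[0,0,0],"yaw":0}
    - {"dp":[0,0,0],"yaw":0}
    - {"dp":[0,0,0],"yaw":0}
    - {"dp":[0,0,-0.015],"yaw":0}
    - {"dp":[0,0,-0.028],"yaw":0}
    - {"dp":[0,0,-0.034],"yaw":0}
    - {"dp":[0,0,-0.037],"yaw":0}
    - {"dp":[0,0,-0.039],"yaw":0}
    - {"dp":[0,0,-0.041],"yaw":0}
    - {"dp":[0,0,-0.043],"yaw":0}
    - {"dp":[0,0,-0.0455],"yaw":0}
    - {"dp":[0,0,-0.0455],"yaw":0}
    - {"dp":[0,0,-0.0455],"yaw":0}
  grip: 1
  squeeze: 10

```text
time_s: 23.93
tcp_pos: [0.5796, 0.1843, 0.0683]
eef_rot: [-179.9, 0.0, -105.8]
contact_force: [-2.1, -2.4, 9.5]
gripper_width: 0.0008
gripper_force: 4.6
```

```bash
python3 -c "
from h import *; report()"
```

```text
23.9333 [0.57963683 0.18428876 0.06831549] -105.7840872889116 [-2.13632365 -2.3978721   9.5317013 ]
scene
(636, -704, 94, 38, -84.1, array([ 17., 283.]))
(613, -219, 73, 46, -6.5, array([224., 261.]))
(448, -321, 90, 48, -5.4, array([183., 215.]))
side
(743, 332, 61, 36, -1.5, array([119., 366.]))
```

Call:
apply_moves:
  targets:
    - {"dp":[0,0,0.04],"yaw":0}
    - {"dp":[0,0,0.08],"yaw":0}
    - {"dp":[0,0,0.12],"yaw":0}
    - {"dp":[-0.137,-0.504,0.135],"yaw":-79.6}
    - {"dp":[-0.137,-0.504,0.135],"yaw":-79.6}
    - {"dp":[-0.137,-0.504,0.135],"yaw":-79.6}
    - {"dp":[-0.137,-0.504,0.135],"yaw":-79.6}
    - {"dp":[-0.137,-0.504,0.135],"yaw":-79.6}
    - {"dp":[-0.137,-0.504,0.135],"yaw":-79.6}
    - {"dp":[-0.137,-0.504,0.135],"yaw":-79.6}
    - {"dp":[-0.137,-0.504,0.135],"yaw":-79.6}
    - {"dp":[-0.137,-0.504,0.135],"yaw":-79.6}
    - {"dp":[-0.137,-0.504,0.135],"yaw":-79.6}
    - {"dp":[-0.137,-0.504,0.135],"yaw":-79.6}
    - {"dp":[-0.137,-0.504,0.135],"yaw":-79.6}
    - {"dp":[-0.137,-0.504,0.135],"yaw":-79.6}
    - {"dp":[-0.137,-0.504,0.135],"yaw":-79.6}
    - {"dp":[-0.137,-0.504,0.135],"yaw":-79.6}
    - {"dp":[-0.137,-0.504,0.135],"yaw":-79.6}
    - {"dp":[-0.137,-0.504,0.135],"yaw":-79.6}
  grip: -0.45

```text
time_s: 25.7
tcp_pos: [0.4424, -0.3191, 0.2018]
eef_rot: [180.0, 0.0, 174.6]
contact_force: [-0.5, 1.0, -0.9]
gripper_width: 0.0634
gripper_force: 0.0
```

```bash
python3 -c "
from h import *; look()"
```

```text
[ 0.44248175 -0.31891659  0.20180735] 174.66365748189537 [-0.42717987 -0.19409354  0.02254419]
(510, -452, 125, 50, -53.2, array([145., 269.]))
(456, -516, 128, 35, 83.8, array([ 78., 227.]))
(441, -322, 89, 50, -5.2, array([273., 182.]))
side
(742, 332, 61, 36, -1.5, array([119., 366.]))
(592, 163, 142, 70, 74.3, array([241., 306.]))
(604, -210, 73, 56, -6.5, array([277., 196.]))
(440, -313, 89, 59, -5.3, array([345., 183.]))
```

Call:
apply_moves:
  targets:
    - {"dp":[-0.001,-0.0025,-0.04],"yaw":0}
    - {"dp":[-0.001,-0.0025,-0.08],"yaw":0}
    - {"dp":[-0.001,-0.0025,-0.12],"yaw":0}
    - {"dp":[-0.001,-0.0025,-0.15],"yaw":0}
    - {"dp":[-0.001,-0.0025,-0.168],"yaw":0}
    - {"dp":[-0.001,-0.0025,-0.178],"yaw":0}
    - {"dp":[-0.001,-0.0025,-0.178],"yaw":0}
    - {"dp":[-0.001,-0.0025,-0.178],"yaw":0}

```text
time_s: 26.47
tcp_pos: [0.4419, -0.3217, 0.0241]
eef_rot: [-180.0, 0.0, 174.7]
contact_force: [0.9, -0.2, 0.2]
gripper_width: 0.0636
gripper_force: 0.0
```

Call:
apply_moves:
  targets:
    - {"dp":[0,0,0],"yaw":0}
    - {"dp":[0,0,0],"yaw":0}
    - {"dp":[0,0,0],"yaw":0}
    - {"dp":[0,0,0],"yaw":0}
    - {"dp":[0,0,0],"yaw":0}
    - {"dp":[0,0,0],"yaw":0}
    - {"dp":[0,0,0.02],"yaw":0}
    - {"dp":[0,0,0.04],"yaw":0}
    - {"dp":[0,0,0.07],"yaw":0}
    - {"dp":[0,0,0.1],"yaw":0}
    - {"dp":[0,0,0.12],"yaw":0}
    - {"dp":[0,0,0.12],"yaw":0}
    - {"dp":[0,0,0.12],"yaw":0}
  grip: 1
  squeeze: 35

```text
time_s: 27.55
tcp_pos: [0.4414, -0.3224, 0.1446]
eef_rot: [-180.0, 0.1, 174.6]
contact_force: [-0.6, 0.4, -1.7]
gripper_width: 0.0492
gripper_force: 35.0
```

Call:
apply_moves:
  targets:
    - {"dp":[0.138,0.506,0.03],"yaw":79.6}
    - {"dp":[0.138,0.506,0.03],"yaw":79.6}
    - {"dp":[0.138,0.506,0.03],"yaw":79.6}
    - {"dp":[0.138,0.506,0.03],"yaw":79.6}
    - {"dp":[0.138,0.506,0.03],"yaw":79.6}
    - {"dp":[0.138,0.506,0.03],"yaw":79.6}
    - {"dp":[0.138,0.506,0.03],"yaw":79.6}
    - {"dp":[0.138,0.506,0.03],"yaw":79.6}
    - {"dp":[0.138,0.506,0.03],"yaw":79.6}
    - {"dp":[0.138,0.506,0.03],"yaw":79.6}
    - {"dp":[0.138,0.506,0.03],"yaw":79.6}
    - {"dp":[0.138,0.506,0.03],"yaw":79.6}
    - {"dp":[0.138,0.506,0.03],"yaw":79.6}
    - {"dp":[0.138,0.506,0.03],"yaw":79.6}
    - {"dp":[0.138,0.506,0.03],"yaw":79.6}
    - {"dp":[0.138,0.506,0.03],"yaw":79.6}
    - {"dp":[0.138,0.506,0.03],"yaw":79.6}

```text
time_s: 28.97
tcp_pos: [0.5784, 0.1826, 0.1725]
eef_rot: [179.9, -0.1, -105.9]
contact_force: [0.7, -0.1, -1.5]
gripper_width: 0.049
gripper_force: 35.0
```

```bash
python3 -c "
from h import *; c=cap('wrist'); s=get_state(); print(s['tcp_pos'],s['eef_rot'][2],s['contact_force'],s['gripper_width'])
save(c,'w7.png'); print('side',*plates(cap('side')),sep='\n')"
```

```text
[0.57857808 0.18247644 0.17294118] -105.88365066036864 [ 0.69917956  0.28447662 -1.0608546 ] 0.049375723792071266
side
(743, 332, 61, 36, -1.5, array([119., 366.]))
(760, -53, 150, 64, -12.4, array([202., 224.]))
(604, -210, 71, 54, -6.4, array([277., 196.]))
```

View pics/w7.png

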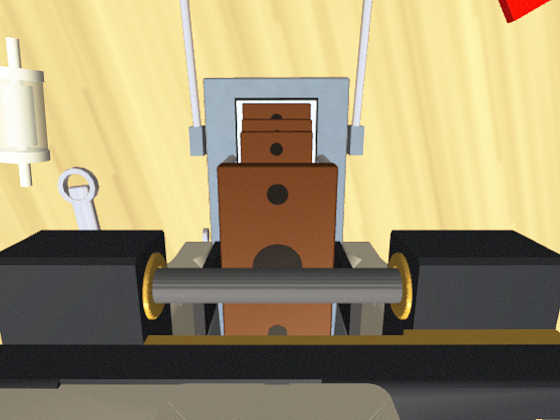

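Held plate d ends at row 165, with c, b and a stepped at rows 131, 120 and 103, centred on column 277.

Call:
apply_moves:
  targets:
    - {"dp":[0.001,0.0018,-0.03],"yaw":0}
    - {"dp":[0.001,0.0018,-0.06],"yaw":0}
    - {"dp":[0.001,0.0018,-0.075],"yaw":0}
    - {"dp":[0.001,0.0018,-0.085],"yaw":0}
    - {"dp":[0.001,0.0018,-0.09],"yaw":0}
    - {"dp":[0.001,0.0018,-0.093],"yaw":0}
    - {"dp":[0.001,0.0018,-0.095],"yaw":0}
    - {"dp":[0.001,0.0018,-0.0965],"yaw":0}
    - {"dp":[0.001,0.0018,-0.097],"yaw":0}
    - {"dp":[0.001,0.0018,-0.097],"yaw":0}
    - {"dp":[0.001,0.0018,-0.097],"yaw":0}

```text
time_s: 29.98
tcp_pos: [0.5803, 0.1858, 0.0772]
eef_rot: [-180.0, 0.0, -105.8]
contact_force: [-0.3, -0.1, -1.0]
gripper_width: 0.0491
gripper_force: 35.0
```

Call:
apply_moves:
  targets:
    - {"dp":[0,0,0],"yaw":0}
    - {"dp":[0,0,0],"yaw":0}
    - {"dp":[0,0,0],"yaw":0}
    - {"dp":[0,0,0],"yaw":0}
    - {"dp":[0,0,0.01],"yaw":0}
    - {"dp":[0,0,0.03],"yaw":0}
    - {"dp":[0,0,0.045],"yaw":0}
    - {"dp":[0,0,0.045],"yaw":0}
  grip: -0.5

```text
time_s: 30.65
tcp_pos: [0.582, 0.1865, 0.1257]
eef_rot: [-179.8, 0.2, -105.8]
contact_force: [1.4, 0.4, 0.3]
gripper_width: 0.0658
gripper_force: 0.0
```

Call:
apply_moves:
  targets:
    - {"dp":[0,0,0],"yaw":0}
    - {"dp":[0,0,0],"yaw":0}
    - {"dp":[0,0,0],"yaw":0}
    - {"dp":[0,0,0],"yaw":0}
    - {"dp":[0,0,0],"yaw":0}
    - {"dp":[0,0,0],"yaw":0}
    - {"dp":[0,0,-0.015],"yaw":0}
    - {"dp":[0,0,-0.028],"yaw":0}
    - {"dp":[0,0,-0.034],"yaw":0}
    - {"dp":[0,0,-0.037],"yaw":0}
    - {"dp":[0,0,-0.039],"yaw":0}
    - {"dp":[0,0,-0.041],"yaw":0}
    - {"dp":[0,0,-0.043],"yaw":0}
    - {"dp":[0,0,-0.0445],"yaw":0}
    - {"dp":[0,0,-0.0445],"yaw":0}
    - {"dp":[0,0,-0.0445],"yaw":0}
  grip: 1
  squeeze: 10

```text
time_s: 31.98
tcp_pos: [0.5806, 0.1856, 0.0785]
eef_rot: [-179.9, 0.0, -105.8]
contact_force: [-1.7, -1.7, 6.7]
gripper_width: 0.0002
gripper_force: 3.6
```

```bash
python3 -c "
from h import *; report()"
```

```text
31.9833 [0.5806331  0.18560236 0.07850569] -105.79165874184085 [-1.72244012 -1.65870489  6.73116516]
scene
(633, -700, 100, 39, -80.7, array([ 18., 283.]))
(613, -219, 73, 47, -6.6, array([224., 261.]))
side
(743, 332, 61, 36, -1.5, array([119., 366.]))
```

Call:
apply_moves:
  targets:
    - {"dp":[0,0,0.04],"yaw":0}
    - {"dp":[0,0,0.08],"yaw":0}
    - {"dp":[0,0,0.11],"yaw":0}
    - {"dp":[0.027,-0.4045,0.125],"yaw":-80.4}
    - {"dp":[0.027,-0.4045,0.125],"yaw":-80.4}
    - {"dp":[0.027,-0.4045,0.125],"yaw":-80.4}
    - {"dp":[0.027,-0.4045,0.125],"yaw":-80.4}
    - {"dp":[0.027,-0.4045,0.125],"yaw":-80.4}
    - {"dp":[0.027,-0.4045,0.125],"yaw":-80.4}
    - {"dp":[0.027,-0.4045,0.125],"yaw":-80.4}
    - {"dp":[0.027,-0.4045,0.125],"yaw":-80.4}
    - {"dp":[0.027,-0.4045,0.125],"yaw":-80.4}
    - {"dp":[0.027,-0.4045,0.125],"yaw":-80.4}
    - {"dp":[0.027,-0.4045,0.125],"yaw":-80.4}
    - {"dp":[0.027,-0.4045,0.125],"yaw":-80.4}
    - {"dp":[0.027,-0.4045,0.125],"yaw":-80.4}
    - {"dp":[0.027,-0.4045,0.125],"yaw":-80.4}
    - {"dp":[0.027,-0.4045,0.125],"yaw":-80.4}
    - {"dp":[0.027,-0.4045,0.125],"yaw":-80.4}
  grip: -0.45

```text
time_s: 33.67
tcp_pos: [0.6072, -0.2184, 0.2023]
eef_rot: [180.0, 0.0, 173.9]
contact_force: [0.9, -0.2, 0.6]
gripper_width: 0.0638
gripper_force: 0.0
```

```bash
python3 -c "
from h import *; look()"
```

```text
[ 0.60720175 -0.21842605  0.20228278] 173.87970964495878 [ 0.00088275  0.28940978 -0.189556  ]
(673, -352, 125, 50, -53.9, array([146., 269.]))
(607, -219, 72, 50, -6.1, array([275., 184.]))
side
(742, 332, 61, 36, -1.5, array([119., 366.]))
(604, -210, 73, 56, -6.5, array([277., 196.]))
```

Call:
apply_moves:
  targets:
    - {"dp":[0,-0.001,-0.04],"yaw":0}
    - {"dp":[0,-0.001,-0.08],"yaw":0}
    - {"dp":[0,-0.001,-0.12],"yaw":0}
    - {"dp":[0,-0.001,-0.15],"yaw":0}
    - {"dp":[0,-0.001,-0.168],"yaw":0}
    - {"dp":[0,-0.001,-0.179],"yaw":0}
    - {"dp":[0,-0.001,-0.179],"yaw":0}
    - {"dp":[0,-0.001,-0.179],"yaw":0}

```text
time_s: 34.43
tcp_pos: [0.6077, -0.2197, 0.0237]
eef_rot: [-180.0, 0.0, 173.9]
contact_force: [-1.4, -0.6, -0.4]
gripper_width: 0.0634
gripper_force: 0.0
```

Call:
apply_moves:
  targets:
    - {"dp":[0,0,0],"yaw":0}
    - {"dp":[0,0,0],"yaw":0}
    - {"dp":[0,0,0],"yaw":0}
    - {"dp":[0,0,0],"yaw":0}
    - {"dp":[0,0,0],"yaw":0}
    - {"dp":[0,0,0],"yaw":0}
    - {"dp":[0,0,0.02],"yaw":0}
    - {"dp":[0,0,0.04],"yaw":0}
    - {"dp":[0,0,0.07],"yaw":0}
    - {"dp":[0,0,0.1],"yaw":0}
    - {"dp":[0,0,0.12],"yaw":0}
    - {"dp":[0,0,0.12],"yaw":0}
    - {"dp":[0,0,0.12],"yaw":0}
  grip: 1
  squeeze: 35

```text
time_s: 35.52
tcp_pos: [0.6076, -0.2201, 0.1444]
eef_rot: [180.0, 0.1, 173.8]
contact_force: [-0.2, 0.1, -2.4]
gripper_width: 0.0495
gripper_force: 35.0
```

Call:
apply_moves:
  targets:
    - {"dp":[-0.028,0.4035,0.03],"yaw":80.4}
    - {"dp":[-0.028,0.4035,0.03],"yaw":80.4}
    - {"dp":[-0.028,0.4035,0.03],"yaw":80.4}
    - {"dp":[-0.028,0.4035,0.03],"yaw":80.4}
    - {"dp":[-0.028,0.4035,0.03],"yaw":80.4}
    - {"dp":[-0.028,0.4035,0.03],"yaw":80.4}
    - {"dp":[-0.028,0.4035,0.03],"yaw":80.4}
    - {"dp":[-0.028,0.4035,0.03],"yaw":80.4}
    - {"dp":[-0.028,0.4035,0.03],"yaw":80.4}
    - {"dp":[-0.028,0.4035,0.03],"yaw":80.4}
    - {"dp":[-0.028,0.4035,0.03],"yaw":80.4}
    - {"dp":[-0.028,0.4035,0.03],"yaw":80.4}
    - {"dp":[-0.028,0.4035,0.03],"yaw":80.4}
    - {"dp":[-0.028,0.4035,0.03],"yaw":80.4}
    - {"dp":[-0.028,0.4035,0.03],"yaw":80.4}
    - {"dp":[-0.028,0.4035,0.03],"yaw":80.4}

```text
time_s: 36.85
tcp_pos: [0.579, 0.1829, 0.1726]
eef_rot: [180.0, -0.0, -105.9]
contact_force: [-0.7, -0.1, -1.4]
gripper_width: 0.0496
gripper_force: 35.0
```

```bash
python3 -c "
from h import *; c=cap('wrist'); s=get_state(); print(s['tcp_pos'],s['eef_rot'][2],s['contact_force'],s['gripper_width'])
save(c,'w8.png'); print('side',*plates(cap('side')),sep='\n')"
```

```text
[0.57903857 0.18297487 0.17274414] -105.91155331872142 [ 1.13121811  0.16049366 -0.28017429] 0.04950795138952585
side
(743, 332, 61, 36, -1.5, array([119., 366.]))
(744, -44, 122, 71, -14.1, array([208., 227.]))
```

View pics/w8.png

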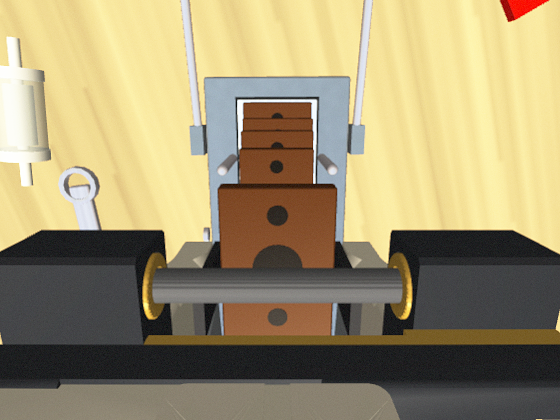

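Held plate e ends at row 185, with the pile below stepped and centred and the posts clear on both sides at (228,163) and (327,163).

Call:
apply_moves:
  targets:
    - {"dp":[0.0005,0.0012,-0.03],"yaw":0}
    - {"dp":[0.0005,0.0012,-0.055],"yaw":0}
    - {"dp":[0.0005,0.0012,-0.07],"yaw":0}
    - {"dp":[0.0005,0.0012,-0.077],"yaw":0}
    - {"dp":[0.0005,0.0012,-0.081],"yaw":0}
    - {"dp":[0.0005,0.0012,-0.084],"yaw":0}
    - {"dp":[0.0005,0.0012,-0.086],"yaw":0}
    - {"dp":[0.0005,0.0012,-0.087],"yaw":0}
    - {"dp":[0.0005,0.0012,-0.087],"yaw":0}
    - {"dp":[0.0005,0.0012,-0.087],"yaw":0}

```text
time_s: 37.78
tcp_pos: [0.5799, 0.1849, 0.0868]
eef_rot: [-180.0, 0.0, -105.8]
contact_force: [0.4, -0.3, 0.2]
gripper_width: 0.0495
gripper_force: 35.0
```

Call:
apply_moves:
  targets:
    - {"dp":[0,0,0],"yaw":0}
    - {"dp":[0,0,0],"yaw":0}
    - {"dp":[0,0,0],"yaw":0}
    - {"dp":[0,0,0],"yaw":0}
    - {"dp":[0,0,0.01],"yaw":0}
    - {"dp":[0,0,0.03],"yaw":0}
    - {"dp":[0,0,0.045],"yaw":0}
    - {"dp":[0,0,0.045],"yaw":0}
  grip: -0.5

```text
time_s: 38.45
tcp_pos: [0.5814, 0.1857, 0.1352]
eef_rot: [-179.8, 0.2, -105.8]
contact_force: [0.9, 0.5, 0.3]
gripper_width: 0.0655
gripper_force: 0.0
```

Call:
apply_moves:
  targets:
    - {"dp":[0,0,0],"yaw":0}
    - {"dp":[0,0,0],"yaw":0}
    - {"dp":[0,0,0],"yaw":0}
    - {"dp":[0,0,0],"yaw":0}
    - {"dp":[0,0,0],"yaw":0}
    - {"dp":[0,0,0],"yaw":0}
    - {"dp":[0,0,-0.015],"yaw":0}
    - {"dp":[0,0,-0.028],"yaw":0}
    - {"dp":[0,0,-0.034],"yaw":0}
    - {"dp":[0,0,-0.037],"yaw":0}
    - {"dp":[0,0,-0.039],"yaw":0}
    - {"dp":[0,0,-0.041],"yaw":0}
    - {"dp":[0,0,-0.043],"yaw":0}
    - {"dp":[0,0,-0.0445],"yaw":0}
    - {"dp":[0,0,-0.0445],"yaw":0}
    - {"dp":[0,0,-0.0445],"yaw":0}
  grip: 1
  squeeze: 10

```text
time_s: 39.78
tcp_pos: [0.5801, 0.1849, 0.0883]
eef_rot: [-179.9, 0.1, -105.8]
contact_force: [-2.0, -2.1, 10.2]
gripper_width: 0.0006
gripper_force: 4.7
```

Call:
apply_moves:
  targets:
    - {"dp":[0,0,0],"yaw":0}

```text
time_s: 39.87
tcp_pos: [0.5801, 0.1848, 0.0883]
eef_rot: [-179.9, 0.1, -105.8]
contact_force: [-1.9, -1.1, 9.2]
gripper_width: 0.0008
gripper_force: 4.7
```

All five plates are laid and pressed. Now the hood: move above its fin, predicted near (0.629, 0.361, 0.189).

Call:
apply_moves:
  targets:
    - {"dp":[0,0,0.04],"yaw":0}
    - {"dp":[0,0,0.08],"yaw":0}
    - {"dp":[0,0,0.12],"yaw":0}
    - {"dp":[0,0,0.16],"yaw":0}
    - {"dp":[0,0,0.19],"yaw":0}
    - {"dp":[0.049,0.176,0.19],"yaw":0}
    - {"dp":[0.049,0.176,0.19],"yaw":0}
    - {"dp":[0.049,0.176,0.19],"yaw":0}
    - {"dp":[0.049,0.176,0.19],"yaw":0}
    - {"dp":[0.049,0.176,0.19],"yaw":0}
    - {"dp":[0.049,0.176,0.19],"yaw":0}
    - {"dp":[0.049,0.176,0.19],"yaw":0}
    - {"dp":[0.049,0.176,0.19],"yaw":0}
  grip: -0.1

```text
time_s: 40.95
tcp_pos: [0.6283, 0.3604, 0.2765]
eef_rot: [180.0, -0.0, -105.8]
contact_force: [-0.3, 0.4, 0.1]
gripper_width: 0.048
gripper_force: 0.0
```

```bash
python3 - <<'E'
from h import *
a=np.radians(74.15); A=np.array([[np.cos(a),np.sin(a)],[-np.sin(a),np.cos(a)]]); C=np.array([.5792,.1839])
s=get_state(); print(s['tcp_pos'],s['contact_force'],'tcp in case',A@(s['tcp_pos'][:2]-C))
for n in ('scene','side','wrist'):
    c=cap(n); v,u=np.mgrid[0:420,0:560]; X=pts(c,np.c_[u.ravel(),v.ravel()]); L=(X[:,:2]-C)@A.T
    ok=(c['range_z'].ravel()>0)&(X[:,2]>.165)&(X[:,2]<.215)&(abs(L[:,1])<.03)&(L[:,0]>.06)&(L[:,0]<.25)
    if ok.sum():
      q=np.c_[L[ok],X[ok][:,2]]; print(n,ok.sum(),np.percentile(q,[2,50,98],axis=0).round(4).tolist())
    if n=='wrist': save(c,'w9.png')
    if n=='side':
        ok=(c['range_z'].ravel()>0)&(abs(L[:,0])<.05)&(abs(L[:,1])<.03)&(X[:,2]>.05); print('pile',np.median(X[ok][:,2]))
E
```

```text
[0.62832392 0.36038954 0.27654417] [-0.26312113  0.36630108  0.06974724] tcp in case [0.18319613 0.00094656]
scene 591 [[0.1213, -0.0288, 0.1727], [0.1528, -0.006, 0.1843], [0.1884, 0.0276, 0.2139]]
side 1743 [[0.1237, -0.0284, 0.1697], [0.1653, 0.006, 0.1788], [0.1902, 0.0289, 0.2036]]
pile 0.06973634803331813
wrist 9479 [[0.1218, -0.0289, 0.1737], [0.1507, -0.0002, 0.1827], [0.1885, 0.0288, 0.2137]]
```

View pics/w9.png

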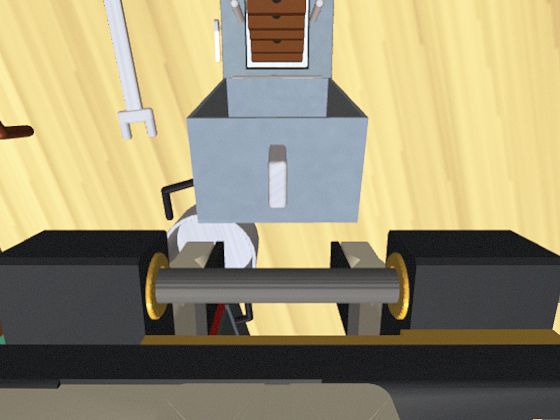

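The open hood seen from above: end wall spans columns 190 to 366, with the fin at (278,180), about columns 269 to 287 and rows 146 to 207.

```bash
python3 - <<'E'
from h import *
a=np.radians(74.15); A=np.array([[np.cos(a),np.sin(a)],[-np.sin(a),np.cos(a)]]); C=np.array([.5792,.1839])
c=cap('wrist')
for v in range(135,222,6):
    X=pts(c,[(u,v) for u in (250,278,305)]); L=(X[:,:2]-C)@A.T; print(v,np.c_[L,X[:,2]].round(4).tolist())
g=c['image'][180,255:300].astype(int).sum(1); print(g.tolist())
E
```

```text
135 [[0.1313, -0.016, 0.1859], [0.1313, 0.0009, 0.1866], [0.1313, 0.0172, 0.1864]]
141 [[0.135, -0.0162, 0.1848], [0.1351, 0.0009, 0.1844], [0.1349, 0.0173, 0.1857]]
147 [[0.1388, -0.0163, 0.1835], [0.1378, 0.0009, 0.1929], [0.1387, 0.0175, 0.1842]]
153 [[0.1424, -0.0164, 0.184], [0.14, 0.0009, 0.2047], [0.1424, 0.0176, 0.1842]]
159 [[0.1463, -0.0165, 0.1823], [0.1421, 0.0009, 0.2142], [0.1462, 0.0177, 0.1838]]
165 [[0.1501, -0.0166, 0.1826], [0.1446, 0.0009, 0.2188], [0.15, 0.0178, 0.1832]]
171 [[0.1542, -0.0168, 0.1805], [0.148, 0.0009, 0.2176], [0.1543, 0.0181, 0.1799]]
177 [[0.1583, -0.017, 0.1794], [0.1515, 0.0009, 0.2164], [0.1582, 0.0182, 0.1796]]
183 [[0.1619, -0.017, 0.1806], [0.1547, 0.0009, 0.2167], [0.162, 0.0182, 0.1804]]
189 [[0.1662, -0.0171, 0.1791], [0.1585, 0.0009, 0.2147], [0.1666, 0.0185, 0.1773]]
195 [[0.1702, -0.0172, 0.179], [0.162, 0.0009, 0.2143], [0.1703, 0.0185, 0.1787]]
201 [[0.175, -0.0175, 0.176], [0.1656, 0.0009, 0.2133], [0.1745, 0.0187, 0.1777]]
207 [[0.1792, -0.0176, 0.1757], [0.1791, 0.001, 0.1759], [0.1787, 0.0188, 0.1773]]
213 [[0.1835, -0.0178, 0.1751], [0.1838, 0.001, 0.1738], [0.1833, 0.019, 0.1757]]
219 [[0.188, -0.0179, 0.174], [0.1878, 0.001, 0.1746], [0.1882, 0.0192, 0.1734]]
[497, 508, 515, 507, 516, 510, 502, 501, 509, 509, 516, 505, 516, 434, 553, 640, 665, 679, 687, 679, 682, 673, 679, 676, 675, 675, 676, 670, 658, 642, 596, 479, 453, 505, 507, 515, 513, 505, 514, 517, 507, 513, 505, 519, 514]
```

Call:
apply_moves:
  targets:
    - {"dp":[-0.0086,-0.0304,0],"yaw":0}
    - {"dp":[-0.0086,-0.0304,-0.01],"yaw":0}
    - {"dp":[-0.0086,-0.0304,-0.03],"yaw":0}
    - {"dp":[-0.0086,-0.0304,-0.05],"yaw":0}
    - {"dp":[-0.0086,-0.0304,-0.06],"yaw":0}
    - {"dp":[-0.0086,-0.0304,-0.066],"yaw":0}
    - {"dp":[-0.0086,-0.0304,-0.066],"yaw":0}
    - {"dp":[-0.0086,-0.0304,-0.066],"yaw":0}

```text
time_s: 41.82
tcp_pos: [0.6204, 0.3303, 0.2113]
eef_rot: [-180.0, 0.0, -105.8]
contact_force: [-1.3, -0.2, 0.6]
gripper_width: 0.0485
gripper_force: 0.0
```

Call:
apply_moves:
  targets:
    - {"dp":[0,0,0],"yaw":0}
    - {"dp":[0,0,0],"yaw":0}
    - {"dp":[0,0,0],"yaw":0}
    - {"dp":[0,0,0],"yaw":0}
    - {"dp":[0,0,0],"yaw":0}
    - {"dp":[0,0,0],"yaw":0}
    - {"dp":[0,0,0],"yaw":0}
  grip: 1
  squeeze: 20

```text
time_s: 42.4
tcp_pos: [0.6201, 0.3304, 0.2107]
eef_rot: [-180.0, 0.0, -105.8]
contact_force: [-0.0, 0.1, 0.7]
gripper_width: 0.0098
gripper_force: 20.0
```

```bash
python3 - <<'E'
from h import *
s=get_state(); print(s['tcp_pos'],s['contact_force'],s['gripper_width'])
r0=.1945
for a,b,n in ((70.8,125,18),(125,172.4,17)):
    f=np.radians(np.linspace(a,b,n+1)); dx=r0*(np.cos(f)-np.cos(f[0])); dz=r0*(np.sin(f)-np.sin(f[0]))
    print(np.c_[dx*.2733,dx*.9619,dz][1:].round(3).tolist())
E
```

```text
[0.62009335 0.33036222 0.21067123] [-0.00381765  0.05090966  0.70197546] 0.009809001863083696
[[-0.003, -0.009, 0.003], [-0.005, -0.019, 0.006], [-0.008, -0.029, 0.008], [-0.011, -0.038, 0.009], [-0.014, -0.048, 0.01], [-0.016, -0.058, 0.011], [-0.019, -0.068, 0.011], [-0.022, -0.077, 0.01], [-0.025, -0.087, 0.009], [-0.028, -0.097, 0.007], [-0.03, -0.107, 0.005], [-0.033, -0.116, 0.002], [-0.036, -0.125, -0.001], [-0.038, -0.134, -0.005], [-0.041, -0.143, -0.009], [-0.043, -0.152, -0.014], [-0.046, -0.161, -0.019], [-0.048, -0.169, -0.024]]
[[-0.002, -0.007, -0.006], [-0.004, -0.014, -0.012], [-0.006, -0.021, -0.018], [-0.008, -0.028, -0.025], [-0.01, -0.034, -0.032], [-0.011, -0.04, -0.039], [-0.013, -0.045, -0.046], [-0.014, -0.05, -0.054], [-0.016, -0.055, -0.062], [-0.017, -0.059, -0.071], [-0.018, -0.063, -0.079], [-0.019, -0.067, -0.088], [-0.02, -0.07, -0.097], [-0.021, -0.073, -0.106], [-0.021, -0.075, -0.115], [-0.022, -0.077, -0.124], [-0.022, -0.078, -0.134]]
```

Call:
apply_moves:
  targets:
    - {"dp":[-0.003,-0.009,0.003],"yaw":0}
    - {"dp":[-0.005,-0.019,0.006],"yaw":0}
    - {"dp":[-0.008,-0.029,0.008],"yaw":0}
    - {"dp":[-0.011,-0.038,0.009],"yaw":0}
    - {"dp":[-0.014,-0.048,0.01],"yaw":0}
    - {"dp":[-0.016,-0.058,0.011],"yaw":0}
    - {"dp":[-0.019,-0.068,0.011],"yaw":0}
    - {"dp":[-0.022,-0.077,0.01],"yaw":0}
    - {"dp":[-0.025,-0.087,0.009],"yaw":0}
    - {"dp":[-0.028,-0.097,0.007],"yaw":0}
    - {"dp":[-0.03,-0.107,0.005],"yaw":0}
    - {"dp":[-0.033,-0.116,0.002],"yaw":0}
    - {"dp":[-0.036,-0.125,-0.001],"yaw":0}
    - {"dp":[-0.038,-0.134,-0.005],"yaw":0}
    - {"dp":[-0.041,-0.143,-0.009],"yaw":0}
    - {"dp":[-0.043,-0.152,-0.014],"yaw":0}
    - {"dp":[-0.046,-0.161,-0.019],"yaw":0}
    - {"dp":[-0.048,-0.169,-0.024],"yaw":0}
    - {"dp":[-0.048,-0.169,-0.024],"yaw":0}

```text
time_s: 43.98
tcp_pos: [0.5719, 0.159, 0.1862]
eef_rot: [-180.0, -0.1, -105.9]
contact_force: [6.2, -3.7, 0.9]
gripper_width: 0.0094
gripper_force: 20.0
```

```bash
python3 - <<'E'
from h import *
s=get_state(); print(s['tcp_pos'],s['contact_force'],s['gripper_width'],s['gripper_force'])
c=cap('side'); save(c,'sd10.png',(120,200,340,400),3)
E
```

```text
[0.57191513 0.15895055 0.18622685] [ 6.23198001 -3.73114423  0.93749935] 0.009360674605781598 20.001220107078552
```

View pics/sd10.png

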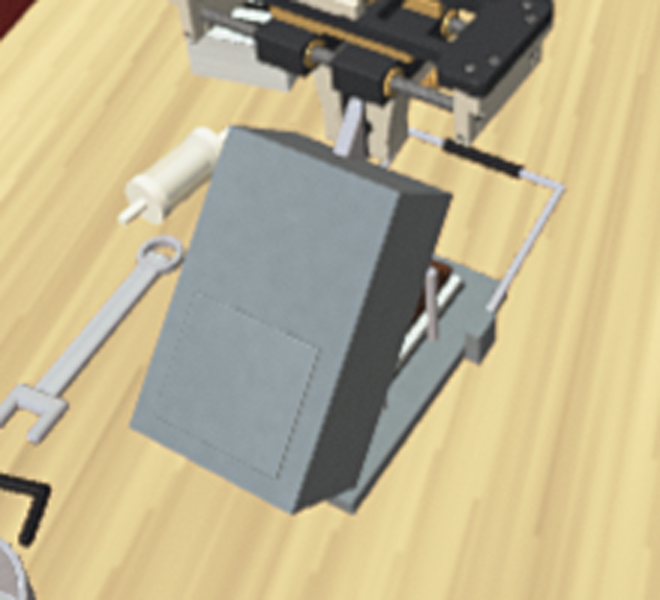

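Hood is about half closed, the fin still held between the fingers and clear of the bail. Continuing along the arc.

Call:
apply_moves:
  targets:
    - {"dp":[-0.001,-0.007,-0.006],"yaw":0}
    - {"dp":[-0.003,-0.014,-0.012],"yaw":0}
    - {"dp":[-0.005,-0.021,-0.018],"yaw":0}
    - {"dp":[-0.007,-0.028,-0.025],"yaw":0}
    - {"dp":[-0.009,-0.034,-0.032],"yaw":0}
    - {"dp":[-0.01,-0.04,-0.039],"yaw":0}
    - {"dp":[-0.012,-0.045,-0.046],"yaw":0}
    - {"dp":[-0.013,-0.05,-0.054],"yaw":0}
    - {"dp":[-0.015,-0.055,-0.062],"yaw":0}
    - {"dp":[-0.016,-0.059,-0.071],"yaw":0}
    - {"dp":[-0.017,-0.063,-0.079],"yaw":0}
    - {"dp":[-0.018,-0.067,-0.088],"yaw":0}
    - {"dp":[-0.019,-0.07,-0.097],"yaw":0}
    - {"dp":[-0.02,-0.073,-0.106],"yaw":0}
    - {"dp":[-0.02,-0.075,-0.115],"yaw":0}
    - {"dp":[-0.02,-0.075,-0.115],"yaw":0}

```text
time_s: 45.37
tcp_pos: [0.5507, 0.0831, 0.0699]
eef_rot: [179.9, -0.3, -105.8]
contact_force: [6.1, -9.3, 0.7]
gripper_width: 0.0096
gripper_force: 20.0
```

```bash
python3 - <<'E'
from h import *
s=get_state(); print(s['tcp_pos'],s['contact_force'],s['gripper_width'],s['gripper_force'])
c=cap('side'); v,u=np.mgrid[0:420,0:560]; X=pts(c,np.c_[u.ravel(),v.ravel()])
a=np.radians(74.15); A=np.array([[np.cos(a),np.sin(a)],[-np.sin(a),np.cos(a)]]); C=np.array([.5792,.1839]); L=(X[:,:2]-C)@A.T
for lo in np.arange(-.08,.085,.02):
    q=(c['range_z'].ravel()>0)&(abs(L[:,0]-lo)<.006)&(abs(L[:,1])<.035)&(X[:,2]>.03); print(lo.round(2),q.sum(),np.median(X[q][:,2]).round(4) if q.any() else '')
E
```

```text
[0.55066377 0.08313776 0.0699044 ] [ 6.09735564 -9.34397394  0.70838374] 0.009646436424149096 20.001260340213776
-0.08 1056 0.1686
-0.06 3384 0.3163
-0.04 381 0.1046
-0.02 341 0.1013
0.0 254 0.0977
0.02 225 0.0962
0.04 250 0.0936
0.06 261 0.0907
0.08 299 0.0877
```

Call:
apply_moves:
  targets:
    - {"dp":[0,-0.002,-0.005],"yaw":0}
    - {"dp":[0,-0.003,-0.01],"yaw":0}
    - {"dp":[0,-0.003,-0.014],"yaw":0}
    - {"dp":[0,-0.003,-0.018],"yaw":0}
    - {"dp":[0,-0.003,-0.021],"yaw":0}
    - {"dp":[0,-0.003,-0.023],"yaw":0}
    - {"dp":[0,-0.003,-0.023],"yaw":0}

```text
time_s: 46.0
tcp_pos: [0.5496, 0.0794, 0.0473]
eef_rot: [179.8, -0.4, -105.9]
contact_force: [3.8, -17.1, 0.8]
gripper_width: 0.0099
gripper_force: 20.0
```

```bash
cat >> h.py <<'E'
def hood():
    s=get_state(); print(s['tcp_pos'],s['contact_force'],s['gripper_width'],s['gripper_force'])
    a=np.radians(74.15); A=np.array([[np.cos(a),np.sin(a)],[-np.sin(a),np.cos(a)]]); C=np.array([.5792,.1839])
    for n in ('side','scene'):
        c=cap(n); v,u=np.mgrid[0:420,0:560]; X=pts(c,np.c_[u.ravel(),v.ravel()]);  L=(X[:,:2]-C)@A.T
        q=(c['range_z'].ravel()>0)&(abs(L[:,0]-.02)<.06)&(abs(L[:,1])<.045)&(X[:,2]>.06)&(X[:,2]<.13)
        p=np.polyfit(L[q][:,0],X[q][:,2],1); print(n,q.sum(),'slope',p)
E
python3 -c "
from h import *; hood()"
```

```text
[0.54959669 0.07941959 0.04729672] [  3.79138689 -17.07422177   0.75170989] 0.009900784575982438 20.0053533911705
side 2821 slope [-0.00960402  0.08714498]
scene 1426 slope [-0.01337042  0.08804206]
```

Call:
apply_moves:
  targets:
    - {"dp":[-0.001,-0.004,-0.001],"yaw":0}
    - {"dp":[-0.001,-0.004,-0.003],"yaw":0}
    - {"dp":[-0.001,-0.004,-0.004],"yaw":0}
    - {"dp":[-0.001,-0.004,-0.004],"yaw":0}

```text
time_s: 46.43
tcp_pos: [0.5495, 0.0787, 0.0437]
eef_rot: [179.9, -0.1, -105.8]
contact_force: [-0.5, -1.4, -1.3]
gripper_width: 0.0099
gripper_force: 20.0
```

```bash
python3 -c "
from h import *; hood()"
```

```text
[0.54954793 0.07865242 0.04372636] [-0.53626914 -1.35257358 -1.29516639] 0.009947084609720666 20.001254975795746
side 2771 slope [0.0093538  0.08543596]
scene 1419 slope [0.0098621 0.0862515]
```

Call:
apply_moves:
  targets:
    - {"dp":[0,0,-0.001],"yaw":0}
    - {"dp":[0,0,-0.002],"yaw":0}
    - {"dp":[0,0,-0.003],"yaw":0}
    - {"dp":[0,0,-0.003],"yaw":0}

```text
time_s: 46.87
tcp_pos: [0.5496, 0.0786, 0.0426]
eef_rot: [179.9, -0.1, -105.8]
contact_force: [-11.4, -3.4, 17.3]
gripper_width: 0.0101
gripper_force: 20.0
```

```bash
python3 -c "
from h import *; hood()"
```

```text
[0.54960839 0.07857232 0.04259073] [-11.37352314  -3.38437724  17.33064806] 0.010128337373391725 20.004993081092834
side 2767 slope [0.01435246 0.08504974]
scene 1416 slope [0.01022785 0.08594266]
```

Hood is shut against its stop (17 N, top level at about 86 mm). Release, rise, and locate the bail sleeve.

Call:
apply_moves:
  targets:
    - {"dp":[0,0,0.003],"yaw":0}
    - {"dp":[0,0,0.003],"yaw":0}
    - {"dp":[0,0,0.003],"yaw":0}
    - {"dp":[0,0,0.003],"yaw":0}
    - {"dp":[0,0,0.02],"yaw":0}
    - {"dp":[0,0,0.05],"yaw":0}
    - {"dp":[0,0,0.09],"yaw":0}
    - {"dp":[0,0,0.13],"yaw":0}
    - {"dp":[-0.02,-0.06,0.16],"yaw":0}
    - {"dp":[-0.02,-0.06,0.16],"yaw":0}
    - {"dp":[-0.02,-0.06,0.16],"yaw":0}
  grip: 0.45

```text
time_s: 47.88
tcp_pos: [0.5308, 0.017, 0.2047]
eef_rot: [-179.8, 0.1, -105.9]
contact_force: [1.1, -0.9, -0.9]
gripper_width: 0.0242
gripper_force: 0.0
```

```bash
python3 - <<'E'
from h import *
hood()
a=np.radians(74.15); A=np.array([[np.cos(a),np.sin(a)],[-np.sin(a),np.cos(a)]]); C=np.array([.5792,.1839])
R=[]
for n in ('scene','side','wrist'):
    c=cap(n); P=c['image'].astype(int).max(2); v,u=np.mgrid[0:420,0:560]; X=pts(c,np.c_[u.ravel(),v.ravel()]); L=(X[:,:2]-C)@A.T
    ok=(P.ravel()<70)&(abs(L[:,0]+.155)<.05)&(abs(L[:,1])<.05)&(X[:,2]<.1)&(X[:,2]>.02)
    if ok.sum()>5:
        q=np.c_[L[ok],X[ok][:,2]]; print(n,ok.sum(),np.percentile(q,[5,50,95],axis=0).round(4).tolist())
        uv=np.c_[u.ravel(),v.ravel()][ok].mean(0); d=(rays(c,[uv])@c['Rw'].T)[0]; R.append((c['o'],d/np.linalg.norm(d))); print(uv)
# triangulate
M=sum(np.eye(3)-np.outer(d,d) for o,d in R); b=sum((np.eye(3)-np.outer(d,d))@o for o,d in R)
p=np.linalg.solve(M,b); print('tri',p,A@(p[:2]-C))
save(c,'w11.png')
E
```

```text
[0.53080159 0.01700483 0.20471072] [ 1.11472088 -0.86916509 -0.8590775 ] 0.02415269792907506 0.0
side 2771 slope [0.01242837 0.08505905]
scene 1415 slope [0.01029957 0.08585817]
scene 28 [[-0.1589, -0.0268, 0.0483], [-0.1571, -0.005, 0.0505], [-0.1552, 0.0171, 0.0532]]
[326.57142857 218.46428571]
side 84 [[-0.1571, -0.0252, 0.0465], [-0.1532, 0.0023, 0.049], [-0.1505, 0.0269, 0.0511]]
[280.46428571 252.38095238]
wrist 702 [[-0.1619, -0.0274, 0.0477], [-0.159, -0.0006, 0.05], [-0.1541, 0.0263, 0.0514]]
[274.78632479 210.67521368]
tri [0.53633799 0.03255553 0.04525879] [-1.57296822e-01 -1.02776981e-04]
```

View pics/w11.png

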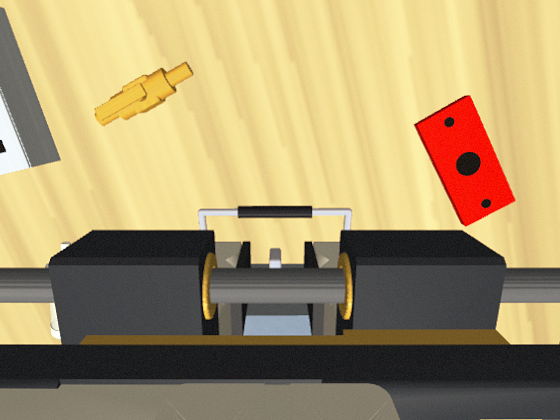

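Wrist view: bail crossbar with its black sleeve spans (237..312, 211), and the shut hood's fin is just below it at (275,258). The triangulated sleeve centre is case x -0.157, z 0.046, which agrees with the 115 mm radius.

Call:
apply_moves:
  targets:
    - {"dp":[-0.0137,0.0213,0],"yaw":90}
    - {"dp":[-0.0137,0.0213,0],"yaw":90}
    - {"dp":[-0.0137,0.0213,0],"yaw":90}
    - {"dp":[-0.0137,0.0213,0],"yaw":90}
    - {"dp":[-0.0137,0.0213,0],"yaw":90}
    - {"dp":[-0.0137,0.0213,0],"yaw":90}
    - {"dp":[-0.0137,0.0213,0],"yaw":90}
    - {"dp":[-0.0137,0.0213,0],"yaw":90}
    - {"dp":[-0.0137,0.0213,0],"yaw":90}
    - {"dp":[-0.0137,0.0213,0],"yaw":90}
    - {"dp":[-0.0137,0.0213,0],"yaw":90}
    - {"dp":[-0.0137,0.0213,0],"yaw":90}
    - {"dp":[-0.0137,0.0213,0],"yaw":90}
    - {"dp":[-0.0137,0.0213,-0.03],"yaw":90}
    - {"dp":[-0.0137,0.0213,-0.06],"yaw":90}
    - {"dp":[-0.0137,0.0213,-0.08],"yaw":90}
    - {"dp":[-0.0137,0.0213,-0.08],"yaw":90}

```text
time_s: 49.55
tcp_pos: [0.5144, 0.0403, 0.1167]
eef_rot: [179.7, 0.4, -15.8]
contact_force: [-0.7, -0.6, 0.2]
gripper_width: 0.0239
gripper_force: 0.0
```

```bash
python3 - <<'E'
from h import *
a=np.radians(74.15); A=np.array([[np.cos(a),np.sin(a)],[-np.sin(a),np.cos(a)]]); C=np.array([.5792,.1839])
s=get_state(); print(s['tcp_pos'],s['eef_rot'],s['gripper_width'],s['joints'].round(0),'case',A@(s['tcp_pos'][:2]-C))
E
```

```text
[0.51443431 0.04029324 0.11666777] [179.71145966   0.40899596 -15.81395301] 0.0238528263432578 [ 26.  13. -29.  -0. -48.  48.] case [-0.15583563  0.02308145]
```

Call:
apply_moves:
  targets:
    - {"dp":[0,0,-0.02],"yaw":0}
    - {"dp":[0,0,-0.04],"yaw":0}
    - {"dp":[0,0,-0.052],"yaw":0}
    - {"dp":[0,0,-0.06],"yaw":0}
    - {"dp":[0,0,-0.06],"yaw":0}
    - {"dp":[0,0,-0.06],"yaw":0}

```text
time_s: 50.05
tcp_pos: [0.5177, 0.041, 0.0619]
eef_rot: [180.0, -0.0, -15.8]
contact_force: [0.2, -0.0, -0.1]
gripper_width: 0.0241
gripper_force: 0.0
```

```bash
python3 - <<'E'
from h import *
a=np.radians(74.15); A=np.array([[np.cos(a),np.sin(a)],[-np.sin(a),np.cos(a)]]); C=np.array([.5792,.1839])
s=get_state(); print(s['tcp_pos'],s['contact_force'],s['gripper_width'],'case',A@(s['tcp_pos'][:2]-C))
# arc from 166.9 deg (13 above -x) to beyond upright: angle from -x axis
for p,q,n in ((13.1,60,18),(60,86,16)):
    f=np.radians(np.linspace(p,q,n+1)); dx=-.115*(np.cos(f)-np.cos(f[0])); dz=.115*(np.sin(f)-np.sin(f[0]))
    print(np.c_[dx*.2733,dx*.9619,dz][1:].round(4).tolist())
E
```

```text
[0.51771793 0.04098944 0.0619296 ] [ 0.1544635  -0.00040677 -0.0845036 ] 0.024088970526167482 case [-0.15426907  0.02011281]
[[0.0004, 0.0013, 0.0051], [0.0008, 0.0027, 0.0101], [0.0013, 0.0044, 0.015], [0.0018, 0.0063, 0.0198], [0.0024, 0.0084, 0.0246], [0.0031, 0.0107, 0.0292], [0.0038, 0.0133, 0.0337], [0.0045, 0.016, 0.0381], [0.0054, 0.0189, 0.0424], [0.0062, 0.022, 0.0465], [0.0072, 0.0252, 0.0505], [0.0081, 0.0287, 0.0543], [0.0092, 0.0323, 0.058], [0.0102, 0.036, 0.0615], [0.0113, 0.0399, 0.0648], [0.0125, 0.044, 0.0679], [0.0137, 0.0481, 0.0708], [0.0149, 0.0524, 0.0735]]
[[0.0008, 0.0027, 0.0016], [0.0016, 0.0055, 0.0031], [0.0024, 0.0083, 0.0045], [0.0032, 0.0112, 0.0059], [0.004, 0.0141, 0.0071], [0.0048, 0.017, 0.0083], [0.0057, 0.02, 0.0094], [0.0065, 0.023, 0.0104], [0.0074, 0.026, 0.0113], [0.0082, 0.029, 0.0121], [0.0091, 0.0321, 0.0128], [0.01, 0.0352, 0.0135], [0.0109, 0.0382, 0.014], [0.0117, 0.0413, 0.0145], [0.0126, 0.0445, 0.0149], [0.0135, 0.0476, 0.0151]]
```

Call:
apply_moves:
  targets:
    - {"dp":[-0.0006,-0.002,-0.004],"yaw":0}
    - {"dp":[-0.0006,-0.002,-0.004],"yaw":0}

```text
time_s: 50.22
tcp_pos: [0.5169, 0.0387, 0.0579]
eef_rot: [-180.0, -0.0, -15.8]
contact_force: [-0.1, -0.4, -0.2]
gripper_width: 0.0245
gripper_force: 0.0
```

Call:
apply_moves:
  targets:
    - {"dp":[0,0,0],"yaw":0}
    - {"dp":[0,0,0],"yaw":0}
    - {"dp":[0,0,0],"yaw":0}
    - {"dp":[0,0,0],"yaw":0}
    - {"dp":[0,0,0],"yaw":0}
  grip: 1
  squeeze: 25

```text
time_s: 50.63
tcp_pos: [0.5165, 0.0377, 0.0579]
eef_rot: [179.9, -0.0, -15.8]
contact_force: [0.4, -5.2, 2.0]
gripper_width: 0.0089
gripper_force: 25.0
```

Call:
apply_moves:
  targets:
    - {"dp":[0.0004,0.0013,0.0051],"yaw":0}
    - {"dp":[0.0008,0.0027,0.0101],"yaw":0}
    - {"dp":[0.0013,0.0044,0.015],"yaw":0}
    - {"dp":[0.0018,0.0063,0.0198],"yaw":0}
    - {"dp":[0.0024,0.0084,0.0246],"yaw":0}
    - {"dp":[0.0031,0.0107,0.0292],"yaw":0}
    - {"dp":[0.0038,0.0133,0.0337],"yaw":0}
    - {"dp":[0.0045,0.016,0.0381],"yaw":0}
    - {"dp":[0.0054,0.0189,0.0424],"yaw":0}
    - {"dp":[0.0062,0.022,0.0465],"yaw":0}
    - {"dp":[0.0072,0.0252,0.0505],"yaw":0}
    - {"dp":[0.0081,0.0287,0.0543],"yaw":0}
    - {"dp":[0.0092,0.0323,0.058],"yaw":0}
    - {"dp":[0.0102,0.036,0.0615],"yaw":0}
    - {"dp":[0.0113,0.0399,0.0648],"yaw":0}
    - {"dp":[0.0125,0.044,0.0679],"yaw":0}
    - {"dp":[0.0137,0.0481,0.0708],"yaw":0}
    - {"dp":[0.0149,0.0524,0.0735],"yaw":0}

```text
time_s: 52.13
tcp_pos: [0.5304, 0.0874, 0.1325]
eef_rot: [179.6, 0.1, -15.8]
contact_force: [-3.9, -16.5, 15.5]
gripper_width: 0.0091
gripper_force: 25.0
```

```bash
cat >> h.py <<'E'
def bail():
    a=np.radians(74.15); A=np.array([[np.cos(a),np.sin(a)],[-np.sin(a),np.cos(a)]]); C=np.array([.5792,.1839])
    s=get_state(); print(s['tcp_pos'],s['contact_force'],s['gripper_width'],s['gripper_force'],'case',A@(s['tcp_pos'][:2]-C))
    for n in ('scene','side'):
        c=cap(n); P=c['image'].astype(int); v,u=np.mgrid[0:420,0:560]; X=pts(c,np.c_[u.ravel(),v.ravel()]); L=(X[:,:2]-C)@A.T
        ok=(P.max(2).ravel()<60)&(abs(L[:,0]+.08)<.12)&(abs(L[:,1])<.032)&(X[:,2]<.15)&(X[:,2]>.03)
        q=np.c_[L[ok],X[ok][:,2]]; print(n,ok.sum(),np.percentile(q,[10,50,90],axis=0).round(4).tolist() if ok.sum() else '')
E
python3 -c "
from h import *; bail()"
```

```text
[0.53044404 0.08742176 0.13245888] [ -3.87620217 -16.5173062   15.54768831] 0.009119996461324541 25.00310629606247 case [-0.10612636  0.02055214]
scene 55 [[-0.1103, -0.0134, 0.118], [-0.1057, 0.0084, 0.1209], [-0.1011, 0.0204, 0.1258]]
side 21 [[-0.1102, 0.0267, 0.1217], [-0.1089, 0.0285, 0.1274], [-0.1073, 0.0305, 0.1337]]
```

Call:
apply_moves:
  targets:
    - {"dp":[0.0005,0.0017,0.0036],"yaw":0}
    - {"dp":[0.0013,0.0045,0.0051],"yaw":0}
    - {"dp":[0.0021,0.0073,0.0065],"yaw":0}
    - {"dp":[0.0029,0.0102,0.0079],"yaw":0}
    - {"dp":[0.0037,0.0131,0.0091],"yaw":0}
    - {"dp":[0.0045,0.016,0.0103],"yaw":0}
    - {"dp":[0.0054,0.019,0.0114],"yaw":0}
    - {"dp":[0.0062,0.022,0.0124],"yaw":0}
    - {"dp":[0.0071,0.025,0.0133],"yaw":0}
    - {"dp":[0.0079,0.028,0.0141],"yaw":0}
    - {"dp":[0.0088,0.0311,0.0148],"yaw":0}
    - {"dp":[0.0097,0.0342,0.0155],"yaw":0}
    - {"dp":[0.0106,0.0372,0.016],"yaw":0}
    - {"dp":[0.0114,0.0403,0.0165],"yaw":0}

```text
time_s: 53.4
tcp_pos: [0.5426, 0.1303, 0.1483]
eef_rot: [179.9, 0.0, -15.8]
contact_force: [-0.0, -3.4, 2.1]
gripper_width: 0.0088
gripper_force: 25.0
```

```bash
python3 -c "
from h import *; bail()"
```

```text
[0.54264236 0.13030437 0.14831546] [-0.02024339 -3.41426804  2.14460692] 0.008779051332271158 25.002176463603973 case [-0.06154254  0.02052969]
scene 67 [[-0.0655, -0.0216, 0.1347], [-0.0614, 0.0066, 0.1371], [-0.0567, 0.0223, 0.1411]]
side 22 [[-0.0653, 0.0255, 0.1366], [-0.064, 0.0273, 0.1422], [-0.0597, 0.0303, 0.147]]
```

Call:
apply_moves:
  targets:
    - {"dp":[0.0009,0.0032,0.0003],"yaw":0}
    - {"dp":[0.0018,0.0064,0.0007],"yaw":0}
    - {"dp":[0.0027,0.0096,0.001],"yaw":0}
    - {"dp":[0.0036,0.0128,0.001],"yaw":0}
    - {"dp":[0.0045,0.016,0.001],"yaw":0}
    - {"dp":[0.0054,0.0192,0.001],"yaw":0}
    - {"dp":[0.0064,0.0224,0.0007],"yaw":0}
    - {"dp":[0.0073,0.0256,0.0003],"yaw":0}
    - {"dp":[0.0082,0.0288,-0.0005],"yaw":0}
    - {"dp":[0.0091,0.032,-0.0012],"yaw":0}
    - {"dp":[0.01,0.0352,-0.002],"yaw":0}
    - {"dp":[0.0108,0.038,-0.003],"yaw":0}
    - {"dp":[0.0108,0.038,-0.003],"yaw":0}

```text
time_s: 54.58
tcp_pos: [0.5541, 0.1707, 0.1447]
eef_rot: [-179.9, -0.0, -15.8]
contact_force: [-3.0, 2.3, 4.0]
gripper_width: 0.0091
gripper_force: 25.0
```

```bash
python3 -c "
from h import *; bail()"
```

```text
[0.55412783 0.17066146 0.14466067] [-2.99508205  2.3449285   4.04821624] 0.009123606886937936 25.00434100627899 case [-0.01958291  0.02050322]
scene 74 [[-0.0238, -0.0204, 0.1327], [-0.0192, 0.0068, 0.1356], [-0.0145, 0.0171, 0.1391]]
side 16 [[-0.0236, 0.0254, 0.1332], [-0.0228, 0.0279, 0.1358], [-0.0189, 0.0299, 0.1395]]
```

Call:
apply_moves:
  targets:
    - {"dp":[0,0,0],"yaw":0}
    - {"dp":[0,0,0.005],"yaw":0}
    - {"dp":[0,0,0.02],"yaw":0}
    - {"dp":[0,0,0.05],"yaw":0}
    - {"dp":[0,0,0.09],"yaw":0}
    - {"dp":[0,0,0.13],"yaw":0}
    - {"dp":[0,0,0.15],"yaw":0}
    - {"dp":[-0.03,-0.15,0.15],"yaw":0}
    - {"dp":[-0.03,-0.15,0.15],"yaw":0}
    - {"dp":[-0.03,-0.15,0.15],"yaw":0}
    - {"dp":[-0.03,-0.15,0.15],"yaw":0}
    - {"dp":[-0.03,-0.15,0.15],"yaw":0}
    - {"dp":[-0.03,-0.15,0.15],"yaw":0}
    - {"dp":[-0.03,-0.15,0.15],"yaw":0}
  grip: 0.4

```text
time_s: 55.85
tcp_pos: [0.5239, 0.019, 0.2947]
eef_rot: [-180.0, -0.0, -15.9]
contact_force: [-0.3, 0.3, -0.6]
gripper_width: 0.0264
gripper_force: 0.0
```

```bash
python3 -c "
from h import *; bail(); hood(); c=cap('side'); save(c,'fin.png',(60,150,460,400),2)"
```

```text
[0.52386148 0.01898082 0.29474239] [-0.27076727  0.34127369 -0.62312063] 0.026372723603944652 0.0 case [-0.173763    0.00819185]
scene 0 
side 0 
[0.52399002 0.01985544 0.29445311] [-0.025506    0.48310425 -0.884418  ] 0.026522530363894056 0.0
side 2776 slope [0.02547292 0.08542309]
scene 1416 slope [0.02606624 0.08622886]
```

View pics/fin.png

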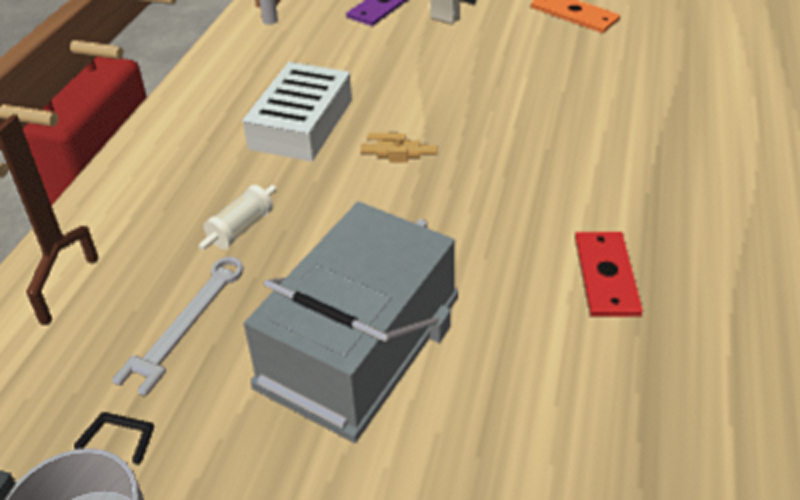

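The final view shows the hood shut at (350,310), the bail clamped with its sleeve lying on the hood top at (325,308), no brown plate left on the bench, and the other things in place.

```bash
python3 -c "
from plant import r; print(r.close_job())"
```

```text
the job is handed in; nothing more can be done
None
```

All five plates are piled in the case, longest at the bottom, and each was pressed down as it was laid; the hood is shut, the bail is clamped over it, and the job is handed in at about 56 s of robot time.

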